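# Free the seized shaker pins and fit the spacer sleeve

## Task

Change the bench shaker over: work every seized tab-headed pin out of its socket by twisting it to and fro while pulling gently, so that the sprung deck is hardly lifted (never by as much as 8 mm), and lay the pins in the steel tray. Then pick the spacer sleeve (the tall thick ring with the wide hole) out of the bin, slide it over the shaker's centre shaft and set it fully down on the deck. Leave the other parts in the bin, and do not disturb the tube rack, the pen box or the scanner.

Things in the scene. Friction and masses are not known exactly. Their poses are not given: they have to be found in the camera images.
- shaker: white bench shaker, fixed: housing 190 mm (x) by 250 mm (y), 45 mm high; origin at the centre of its underside. Its deck carries, round a centre shaft, four square socket blocks (36 by 36 mm, 42 mm tall, bore 21 mm) at x -55 or +55, y -85 or +85 mm in this frame: pin0 (-,-), pin1 (-,+), pin2 (+,-), pin3 (+,+); two or three of the pins are there
- deck (a joint): rise of the shaker's aluminium deck (180 by 235 mm, its top 60 mm above the bench at rest) in m, 0 to 0.02. The deck rides loosely on springs: it weighs about 1 kg and the springs add 0.65 N per mm, so a pull of more than about 10 N lifts it and 15 N lifts it 8 mm
- shaft_foot (a point): foot of the upright steel shaft (28 mm in diameter, 60 mm tall) at the centre of the deck, on the deck's top face; axes parallel to the shaker's, z up
- shaft_top (a point): centre of the shaft's top end
- pin0: seized steel pin (None if absent), 84 mm long, 200 g: round shank 20 mm in diameter, 52 mm long, then a flat tab head 40 mm wide (pin's x), 14 mm thick (pin's y), 34 mm tall. Origin: centre of the foot end; z from foot to head. At the start it stands in its socket with its foot on the deck, 42 mm deep, the tab's lower edge 10 mm above the block. Tab yaw up to 0.6 rad from the shaker's
- pin0_head (a point): centre of the tab head of pin0, 67 mm from its foot (axes as the pin's)
- pin1: another such pin (may be None). In each, dried residue binds the shank for the first 19 mm of the pull; then it is free. A straight pull takes 18 to 31 N; turning the pin cuts the drag along its axis to the axial share of the sliding at the shank (radius 10 mm): swings of some 0.8 rad, to and fro, each rising 1 to 2 mm, take about 5 N (and about 0.3 N m to turn)
- pin1_head (a point): centre of the tab head of pin1, 67 mm from its foot (axes as the pin's)
- pin2: another such pin (may be None)
- pin2_head (a point): centre of the tab head of pin2, 67 mm from its foot (axes as the pin's)
- pin3: another such pin (may be None)
- pin3_head (a point): centre of the tab head of pin3, 67 mm from its foot (axes as the pin's)
- tray: shallow steel tray, fixed: 220 mm (x) by 150 mm (y) by 22 mm high outside, walls and floor 4 mm; origin at the centre of its underside
- bin: grey plastic bin, fixed: 300 mm (x) by 220 mm (y) by 34 mm high outside, walls and floor 4 mm; origin at the centre of its underside. Holds six white plastic parts in any order
- sleeve: the spacer sleeve: tall thick ring of white plastic, 56 mm outside diameter, 32 mm hole right through, 40 mm high, 90 g; origin at the centre of its underside, z along its axis, at the start standing upright on the bin's floor
- lowring: other part in the bin: low ring, 56 mm outside, 22 mm hole, 18 mm high; origin at the centre of its underside
- tube: other part in the bin: narrow tube, 38 mm outside, 22 mm hole, 46 mm high; origin at the centre of its underside
- plug: other part in the bin: solid round plug, 50 mm in diameter, 42 mm high; origin at the centre of its underside
- block: other part in the bin: square block, 46 by 46 by 36 mm high; origin at the centre of its underside
- knobcap: other part in the bin: stepped cap, 48 mm disc 14 mm high with a 26 mm stub on it, 36 mm high in all; origin at the centre of its underside
- tuberack: bystander: rack of blue-capped sample tubes beyond the tray, 90 by 160 mm, 88 mm high; origin at the centre of its underside
- penbox: bystander: open green box with pens, 90 by 120 by 70 mm; origin at the centre of its underside
- scanner: bystander: black hand scanner lying beyond the bin, 160 mm long, 32 mm high; origin under its middle
Things that resemble listed ones, but are neither listed nor needed, are in the scene too. Leave any red look-alike of the plug alone.

How it is judged:
By the outcome, as a careful person would: the job done as asked, in the order asked, and still so for the second after the job is handed in, with the robot touching nothing.
Of pin0, pin1, pin2, pin3 only 2 to 3 are there at a start; the rules pass over those that are not, and their reading is None.
At some moment in a run one of sleeve, lowring, plug, tube may be knocked a few centimetres aside while the robot is not near it.
Once in a run the grip may slacken for a moment while it holds something.
It also fails if it takes over 210 s, if anything falls off the work surface, if the arm or the gripper's body presses on something with over 40 N, if the wrist force passes 120 N, or if a joint passes its speed limit or range.

## Robot

A 6-joint arm with a two-finger parallel gripper is mounted at the origin on the work surface. World frame = base frame: x ahead of the robot, y to its left, z up, the work surface at z = 0. Lengths are in m, angles in rad, forces in N, time in s.
With the tool pointing down it reaches from about 0.25 to 0.775 m from the base axis. Payload 8.9 kg.
Tool frame: the origin (TCP) lies at the very end of the fingers, on their centre line; the grasp point (between the pads) lies 19 mm behind it (tcp_to_grasp is the distance from the TCP to the grasp point, in m); x points along the fingers, z is the direction in which the jaws open and shut, and the axes are right-handed (so a half turn about x gives the same grasp; the last joint's range is limited). The gripper opens to 85 mm and grips with 20 to 120 N. Pads are 22 mm wide; open, the fingers measure 114 mm over their backs; the gripper's body (76 mm by 85 mm) begins 54 mm behind the grasp point. The pads swing forward as they close: fully open they stand 13 mm farther back than shut.
Start: joints at [-1.369, 0.291, -0.153, 1.127, 0, 1.431], TCP at [0.175, -0.495, 0.231] pointing down, gripper open.
Joint ranges: [-2.52, 2.52], [-0.91, 1.74], [-1.3, 1.37], [-1.96, 2.02], [-1.52, 1.47], [-3.14, 3.14]. Speed limits (rad/s): [2.22, 2.22, 2.79, 3.14, 3.14, 3.14].

## Interface

Orientations are given as [roll, pitch, yaw] about the fixed x, y, z axes, in that order (R = Rz(yaw) Ry(pitch) Rx(roll)).
In Python, from bench import get_obs, get_image, finish_job, spot_in, masks_of, pinpoint, tcp_to_grasp gives the robot as it stands.
- The arm moves only by the shell command python3 -m pendant 'ROWS'. ROWS is text: rows parted by semicolons, each of 7 numbers parted by spaces: the shift along the world's x, y, z normalised to -1 to 1, where 1 is 0.3 m, then the turn, a rotation vector about the world's x, y, z normalised to -1 to 1, where 1 is 2 pi rad, then the finger opening in mm, from 0 to 85.4. A call has 1 to 12 rows; each row shifts and turns the commanded pose from where the row before left it; what a row does not reach is not made up. A row lasts 1/12 s, in which the tool goes at most 41.7 mm and 7.16 degrees, less where a joint would pass 70% of its speed; a pose out of reach is approached as far as the arm can. A call with a number of a shift or a turn outside -1 to 1 is refused whole. A call with a gripper value outside its range is refused whole. The fingers move at their own pace and stop on an object; the grip force is fixed at half the most. Time passes only in rows, so rows that do not move let the fingers close. It gives the time, the measured TCP pose, the force and the opening at its end, in the units of the state.
- get_obs(): the state, without advancing time (a new reading comes with each control period).
- get_image(name): name is "scene" or "top"; returns a dict with "color" (384x512x3 uint8, blue, green, red), "range_z" (384x512 float32, m along the optical axis (not along the pixel's ray), 0 where there is no reading), "fx", "fy", "cx", "cy" (pixels), "R" (3x3) and "t" (3): a world point X has camera coordinates R X + t. Camera axes: x right, y down, z forward; pixel columns grow to the right and rows downward; lengths in m; the calibration is good to about 2 mm. A picture is of the moment at which its call begins.
- finish_job(): hands the job in, once; it reports no verdict.
Trained networks look in a picture, given as the dict that the camera call returned (one of the last four; its "shot" number tells which), for a name from the list of things; names that differ only in an ending like _2 or _b are one class to them, and where a whole thing is asked for, a point or a joint stands for the part that bears it (a point fixed in the world has none). Each returns a list of dicts, best first, with "p" (0 to 1); they miss things now and then, are a little off and sometimes report something else, mostly with a low value. They report only what shows in the picture. A call takes as long as a camera call. They do not tell look-alikes from the thing itself.
- spot_in(picture, label): "pixel" ([row, column] in pixels, amid what is visible of it).
- masks_of(picture, label): "mask" (384x512 bool, what is visible of it) and "pixel" ([row, column] in pixels, amid what is visible of it).
- pinpoint(picture, label): "pixel" ([row, column] in pixels: a listed point, or the origin of a listed thing).
The state is a dict: "clock": time; "qpos": joint angles; "joint_vel": joint speeds; "joint_torque": joint torques, N m; "ee_pos": TCP position; "orientation": TCP orientation; "contact_force": force on the tool from outside, world axes, zero at the start; "ft_torque": the same for the moment, N m; "grip_width": opening from 0.0 (shut) to 1.0 (fully open).
Only numpy, scipy, OpenCV 4.12 (cv2) and the standard library are available. Lean on these libraries where they do the work, as an engineer would, in place of code of your own. Each camera call takes 0.05 s, during which the arm holds its last target.

## Working session

There is one attempt and no reset: what is moved stays moved. The work goes in short steps, Python scripts to look and compute and a shell command to move; the robot and the scene stay as the last step left them, time stands still between calls to the robot, and variables do not carry over. Pictures are saved under pics/ and viewed, and the job is handed in when it is done.

```bash
mkdir -p pics; cat > h.py <<'E'
import numpy as np, cv2
from bench import *
def save(im,name,marks=()):
    c=im["color"].copy()
    for (r,k,t) in marks:
        cv2.circle(c,(int(k),int(r)),3,(0,0,255),-1); cv2.putText(c,t,(int(k)+4,int(r)),0,0.4,(0,0,255),1)
    cv2.imwrite("pics/"+name+".png",cv2.resize(c,(800,600)))
def back(im,r,k,z=None,rng=None):
    d=np.array([(k-im["cx"])/im["fx"],(r-im["cy"])/im["fy"],1.]); R=np.array(im["R"]);t=np.array(im["t"])
    o=-R.T@t; w=R.T@d
    if rng is None: s=(z-o[2])/w[2]
    else: s=rng
    return o+s*w
def cloud(im):
    rr,kk=np.mgrid[0:384,0:512]; z=im["range_z"]
    P=np.stack([(kk-im["cx"])/im["fx"]*z,(rr-im["cy"])/im["fy"]*z,z],-1)
    W=(P-np.array(im["t"]))@np.array(im["R"])
    W[z<=0]=np.nan
    return W
E
python3 - <<'E'
from h import *
o=get_obs(); print({k:np.round(v,3) for k,v in o.items()}, tcp_to_grasp)
for n in("top","scene"):
    im=get_image(n); save(im,n+"0"); print(n,im["fx"],np.round(-np.array(im["R"]).T@im["t"],3))
    for l in ["shaker","tray","bin","sleeve","lowring","tube","plug","block","knobcap","pin0","pin1","pin2","pin3","shaft_top","shaft_foot","pin0_head","pin1_head","pin2_head","pin3_head"]:
        print(l,[(np.round(q["pixel"]),round(q["p"],2)) for q in pinpoint(im,l)[:5]])
E
```

```text
{'clock': np.float64(0.0), 'qpos': array([-1.369,  0.291, -0.154,  1.127,  0.   ,  1.432]), 'joint_vel': array([0.001, 0.001, 0.001, 0.001, 0.001, 0.   ]), 'joint_torque': array([-3.0000e-03, -5.3715e+01,  3.3137e+01,  1.6000e-02, -0.0000e+00,
       -0.0000e+00]), 'ee_pos': array([ 0.175, -0.494,  0.231]), 'orientation': array([2.968, 1.57 , 1.738]), 'contact_force': array([-0.806, -0.191, -0.429]), 'ft_torque': array([0.033, 0.038, 0.032]), 'grip_width': np.float64(1.002)} 0.0187
top 466.8753198000055 [ 0.42  -0.069  1.577]
shaker [(array([216., 183.]), 0.72), (array([217., 345.]), 0.42)]
tray [(array([216., 261.]), 0.55)]
bin [(array([215., 329.]), 0.65)]
sleeve [(array([244., 346.]), 0.46), (array([192., 200.]), 0.16)]
lowring [(array([216., 317.]), 0.64), (array([217., 173.]), 0.4)]
tube [(array([185., 320.]), 0.4)]
plug [(array([216., 346.]), 0.77), (array([198., 387.]), 0.77), (array([236., 390.]), 0.49), (array([195., 196.]), 0.49)]
block [(array([240., 321.]), 0.63)]
knobcap [(array([188., 349.]), 0.49)]
pin0 [(array([202., 150.]), 0.65), (array([194., 201.]), 0.47)]
pin1 [(
[... 1288 characters left out ...]
.]), 0.74), (array([269., 316.]), 0.69), (array([324., 378.]), 0.68), (array([249., 353.]), 0.64)]
pin2 [(array([177., 258.]), 0.74), (array([269., 316.]), 0.69), (array([324., 378.]), 0.68), (array([249., 353.]), 0.64)]
pin3 [(array([177., 258.]), 0.74), (array([269., 316.]), 0.69), (array([324., 378.]), 0.68), (array([249., 353.]), 0.64)]
shaft_top [(array([264., 368.]), 0.76), (array([194., 238.]), 0.2)]
shaft_foot [(array([282., 366.]), 0.78)]
pin0_head [(array([231., 359.]), 0.61), (array([172., 225.]), 0.41)]
pin1_head []
pin2_head [(array([247., 322.]), 0.65)]
pin3_head [(array([302., 387.]), 0.93), (array([200., 187.]), 0.68), (array([324., 377.]), 0.33), (array([183., 266.]), 0.16)]
```

View pics/top0.png

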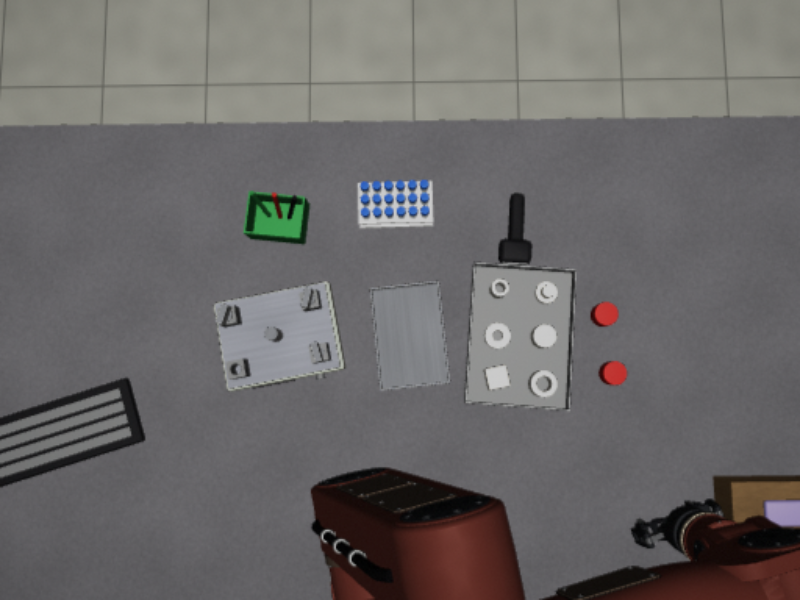

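View pics/scene0.png

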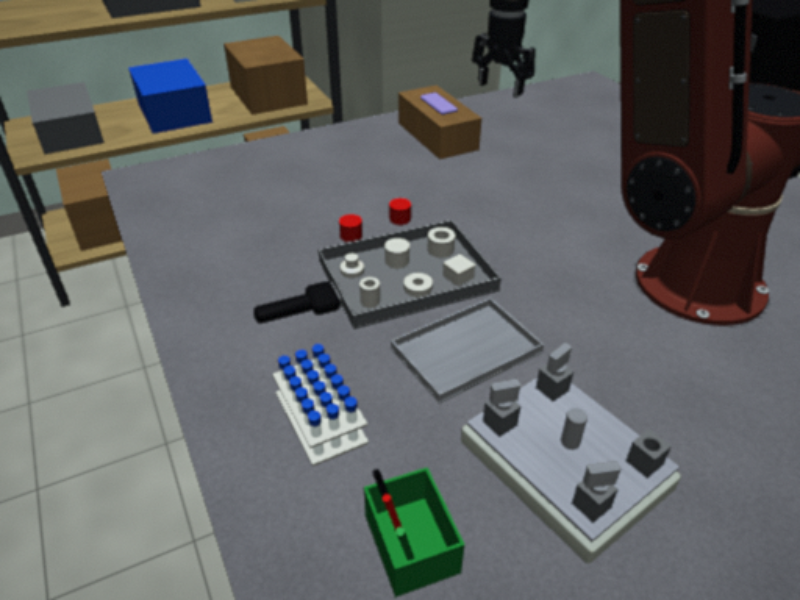

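Three pins show: pixels in the 800-wide top view are (230,316), (310,298) and (320,352), with the socket at (237,368) empty. The sleeve is at about (543,384). Next I'll measure with depth.

```bash
cat > fit.py <<'E'
from h import *
def rect(P):
    (c,s,a)=cv2.minAreaRect((P*1000).astype(np.float32)); 
    return np.round(np.array(c)/1000,4),np.round(s,1),round(a,1)
if __name__=="__main__":
    top=get_image("top"); W=cloud(top); sc=get_image("scene"); V=cloud(sc)
    for nm,C in (("top",W),("scene",V)):
        X=C.reshape(-1,3); X=X[np.isfinite(X[:,0])]
        reg=(X[:,0]>0.15)&(X[:,0]<0.75)&(X[:,1]<0.5)&(X[:,1]>-0.55)
        X=X[reg]
        b=X[(X[:,2]>-.01)&(X[:,2]<.008)]; print(nm,"bench z",np.median(b[:,2]))
        S=X[(X[:,1]>0.08)&(X[:,1]<0.5)&(X[:,0]<0.55)]
        d=S[abs(S[:,2]-.06)<.006]; print("deck",rect(d[:,:2]),np.median(d[:,2]),len(d))
        for lo,hi,n in((.110,.128,"shaft"),(.135,.155,"tabs"),(.096,.108,"blocks")):
            Q=S[(S[:,2]>lo)&(S[:,2]<hi)]
            if not len(Q): continue
            # cluster
            import scipy.cluster.hierarchy as hc
            l=hc.fcluster(hc.linkage(Q[:,:2]),0.012,'distance')
            for i in set(l):
                q=Q[l==i]
                if len(q)>4: print(n,len(q),np.round(q.mean(0),4),rect(q[:,:2]))
        B=X[(X[:,1]<-0.1)&(X[:,2]>.016)&(X[:,2]<.06)]
        l=hc.fcluster(hc.linkage(B[:,:2]),0.007,'distance')
        for i in set(l):
            q=B[l==i]
            if len(q)>20: print("bin",len(q),np.round(q.mean(0),4),np.round(q[:,2].max(),3),rect(q[:,:2]))
    for n,pic in(("top",top),("scene",sc)):
      for l in("tray","bin"):
        m=masks_of(pic,l)[0]["mask"]; C=W if n=="top" else V
        q=C[m]; q=q[np.isfinite(q[:,0])]; print(n,l,rect(q[:,:2]),np.round(np.percentile(q[:,2],[2,50,98]),3))
E
python3 fit.py
```

```text
top bench z 0.0006585529055416242
deck (array([0.4929, 0.2294]), array([138.6, 237. ]), 10.4) 0.0604333665612598 2168
shaft 14 [0.5426 0.3209 0.1172] (array([0.5409, 0.3207]), array([ 5.9, 18.3]), 74.9)
shaft 65 [0.5132 0.2316 0.12  ] (array([0.5133, 0.2321]), array([25. , 27.4]), 3.4)
shaft 15 [0.475  0.1307 0.1172] (array([0.4723, 0.13  ]), array([31.5,  8.9]), 6.6)
tabs 60 [0.4746 0.1385 0.1437] (array([0.4747, 0.139 ]), array([39. , 13.6]), 14.6)
tabs 31 [0.5414 0.3271 0.1428] (array([0.5419, 0.3278]), array([14. , 17.5]), 70.3)
blocks 5 [0.5148 0.2212 0.1013] (array([0.5145, 0.2209]), array([18.8,  3.2]), 6.4)
blocks 37 [0.4771 0.1263 0.102 ] (array([0.4769, 0.1268]), array([35.6, 12.8]), 16.6)
blocks 17 [0.4691 0.1534 0.1021] (array([0.4719, 0.1542]), array([32.4,  5.3]), 13.8)
blocks 92 [0.443  0.3059 0.1022] (array([0.4438, 0.3062]), array([35.6, 35.6]), 12.1)
blocks 27 [0.5408 0.3174 0.1031] (array([0.5402, 0.3238]), array([13.5, 37.1]), 15.3)
bin 207 [ 0.4282 -0.4688  0.0401] 0.051 (array([ 0.4285, -0.4702]), array([47.7, 46. ]), 87.4)
bin 205 [ 0.5516 -0.4563  0.039 ] 0.04
[... 2310 characters left out ...]
4 (array([ 0.5103, -0.2299]), array([52. , 54.3]), 56.9)
bin 239 [ 0.4257 -0.2201  0.0326] 0.041 (array([ 0.423 , -0.2264]), array([47.4, 49.9]), 12.4)
bin 240 [ 0.4114 -0.316   0.034 ] 0.045 (array([ 0.4084, -0.3207]), array([57.8, 52.2]), 61.3)
bin 1544 [ 0.5604 -0.2682  0.0256] 0.036 (array([ 0.5533, -0.2831]), array([226.5, 391.7]), 85.1)
top tray (array([ 0.5151, -0.0444]), array([226.5, 153.5]), 6.1) [-0.003  0.005  0.025]
top bin (array([ 0.5089, -0.282 ]), array([226. , 300.9]), 85.3) [-0.003  0.005  0.036]
scene tray (array([ 0.5054, -0.0548]), array([239.7, 174.8]), 5.9) [-0.001  0.003  0.021]
scene bin (array([ 0.495 , -0.2994]), array([268.9, 329.1]), 85.1) [-0.001  0.004  0.033]
```

```bash
cat > tabs.py <<'E'
from h import *
import scipy.cluster.hierarchy as hc
def tabs(zlo=.132,zhi=.16):
    for n in("top","scene"):
        C=cloud(get_image(n)); X=C.reshape(-1,3); X=X[np.isfinite(X[:,0])]
        Q=X[(X[:,0]>.38)&(X[:,0]<.66)&(X[:,1]>.06)&(X[:,1]<.4)&(X[:,2]>zlo)&(X[:,2]<zhi)]
        l=hc.fcluster(hc.linkage(Q[:,:2]),0.012,'distance')
        for i in set(l):
            q=Q[l==i]
            if len(q)<15: continue
            c,s,a=cv2.minAreaRect((q[:,:2]*1000).astype(np.float32))
            m=q[:,:2]-q[:,:2].mean(0); w,v=np.linalg.eigh(m.T@m); 
            pa=np.degrees(np.arctan2(v[1,1],v[0,1]))
            print(n,len(q),"rect c",np.round(c,1),np.round(s,1),round(a,1),"pca",round((pa+90)%180-90,1),"zmax",round(q[:,2].max(),3))
tabs()
E
python3 tabs.py; python3 - <<'E'
from h import *
for n in("top","scene"):
    im=get_image(n);c=im["color"]
    b=c[165:260,130:225] if n=="top" else c[205:360,290:440]
    cv2.imwrite(f"pics/crop_{n}.png",cv2.resize(b,None,fx=5 if n=="top" else 4,fy=5 if n=="top" else 4,interpolation=cv2.INTER_CUBIC))
E
```

```text
top 70 rect c [552.1 324.9] [15.5 39.3] 73.2 pca -16.4 zmax 0.151
top 64 rect c [474.5 138.7] [39.3 13.8] 17.1 pca 16.3 zmax 0.151
top 64 rect c [582.5 159.2] [15.8 39. ] 75.6 pca -12.8 zmax 0.151
scene 184 rect c [552.3 325.8] [15.6 40. ] 70.5 pca -18.3 zmax 0.145
scene 134 rect c [583.1 159.8] [14.9 39.5] 76.7 pca -13.8 zmax 0.145
scene 107 rect c [475.2 139. ] [41.1 14.8] 18.4 pca 15.5 zmax 0.144
```

View pics/crop_top.png

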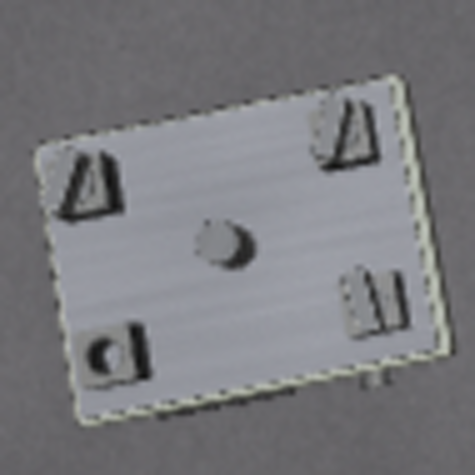

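View pics/crop_scene.png

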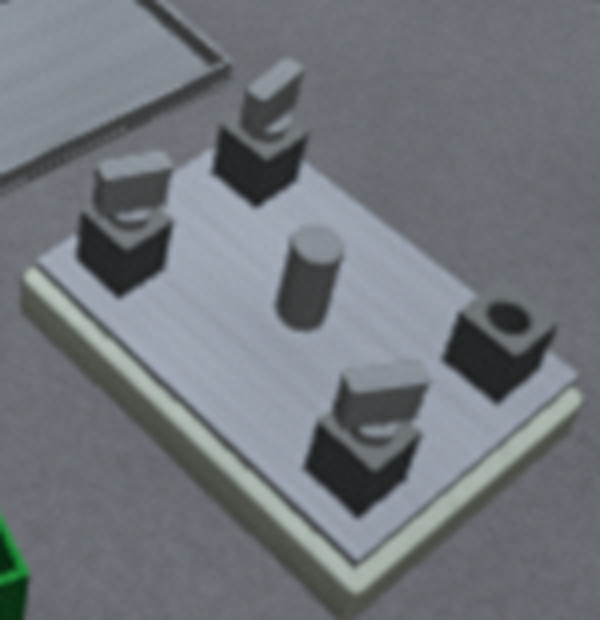

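```bash
cat > st.py <<'E'
from h import *
from scipy.spatial.transform import Rotation as Ro
o=get_obs(); R=Ro.from_euler('xyz',o["orientation"]).as_matrix()
print("t",round(float(o["clock"]),2),"tcp",np.round(o["ee_pos"]*1000,1),"x",np.round(R[:,0],3),"jaw",np.round(R[:,2],3),"jawang",round(np.degrees(np.arctan2(R[1,2],R[0,2])),1))
print("q",np.round(o["qpos"],3),"F",np.round(o["contact_force"],1),"w",round(float(o["grip_width"]),3))
E
python3 st.py
```

```text
t 2.5 tcp [ 175.5 -494.8  231.3] x [ 0.  0. -1.] jaw [ 0.334 -0.942 -0.   ] jawang -70.5
q [-1.369  0.291 -0.153  1.127  0.     1.431] F [-0.4  0.3  0.3] w 1.001
```

```bash
python3 -m pendant '0.041 0.088 0.01 0 0 0.0197 60;0.041 0.088 0.01 0 0 0.0197 60;0.041 0.088 0.01 0 0 0.0197 60;0.041 0.088 0 0 0 0.0197 60;0.041 0.088 0 0 0 0.0197 60;0.041 0.088 0 0 0 0.0197 60;0.041 0.088 0 0 0 0.0197 60;0.041 0.088 0 0 0 0.0197 60;0.041 0.088 0 0 0 0.0197 60;0.041 0.088 0 0 0 0.0197 60;0.041 0.088 0 0 0 0.0197 60;0.041 0.088 0 0 0 0.0197 60' && python3 st.py
```

```text
clock: 3.5
ee_pos: [0.3234, -0.1767, 0.2405]
orientation: [-0.93, 1.57, -0.669]
contact_force: [0.0, -0.5, -0.9]
grip_width: 0.706
t 3.5 tcp [ 323.4 -176.7  240.5] x [ 0. -0. -1.] jaw [0.966 0.258 0.   ] jawang 15.0
q [-0.699 -0.018 -0.494  1.094  0.     0.61 ] F [ 0.  -0.5 -0.9] w 0.706
```

```bash
python3 -m pendant '0.041 0.088 0 0 0 0.0197 60;0.041 0.088 0 0 0 0.0197 60;0.041 0.088 0 0 0 0.0197 60;0.041 0.088 0 0 0 0.0197 60;0.041 0.088 0 0 0 0.0197 60;0.041 0.088 0 0 0 0.0197 60;0.041 0.088 0 0 0 0.0197 60;0.041 0.088 0 0 0 0.0197 60;0.041 0.088 0 0 0 0.0197 60;0.041 0.088 0 0 0 0.0197 60;0.041 0.088 0 0 0 0.0197 60;0.041 0.088 0 0 0 0.0197 60' && python3 st.py
```

```text
clock: 4.5
ee_pos: [0.4711, 0.1403, 0.2404]
orientation: [-1.814, 1.571, -0.067]
contact_force: [0.7, -0.4, -0.0]
grip_width: 0.705
t 4.5 tcp [471.1 140.3 240.4] x [ 0. -0. -1.] jaw [-0.175  0.985 -0.   ] jawang 100.1
q [ 0.141  0.222 -0.222  1.127 -0.    -0.036] F [ 0.7 -0.4 -0. ] w 0.705
```

```bash
python3 -m pendant '0.0127 -0.005 0 0 0 0.0172 50;0 0 0 0 0 0 50;0 0 0 0 0 0 50' && python3 st.py
```

```text
clock: 4.75
ee_pos: [0.4742, 0.1373, 0.2401]
orientation: [1.7, 1.57, -2.738]
contact_force: [-1.3, -0.0, 0.1]
grip_width: 0.583
t 4.75 tcp [474.2 137.3 240.1] x [-0.001 -0.    -1.   ] jaw [-0.272  0.962 -0.   ] jawang 105.8
q [ 0.134  0.227 -0.216  1.129 -0.    -0.141] F [-1.3 -0.   0.1] w 0.583
```

```bash
python3 -m pendant '0 0.003 -0.1 0 0 0 50;0 0 -0.1 0 0 0 50;0 0 -0.1 0 0 0 50;0 0 -0.07 0 0 0 50;0 0 -0.05 0 0 0 50;0 0 0 0 0 0 50;0 0 0 0 0 0 50' && python3 st.py && python3 - <<'E'
from h import *
im=get_image("scene");c=im["color"]
cv2.imwrite("pics/g0.png",cv2.resize(c[180:330,260:430],None,fx=4,fy=4,interpolation=cv2.INTER_CUBIC))
E
```

```text
clock: 5.33
ee_pos: [0.4738, 0.1374, 0.1143]
orientation: [1.522, 1.569, -2.916]
contact_force: [0.1, 0.3, 0.3]
grip_width: 0.586
t 5.33 tcp [473.8 137.4 114.3] x [-0.001 -0.    -1.   ] jaw [-0.271  0.963  0.   ] jawang 105.7
q [ 0.134  0.335 -0.424  0.814 -0.    -0.14 ] F [0.1 0.3 0.3] w 0.586
```

View pics/g0.png

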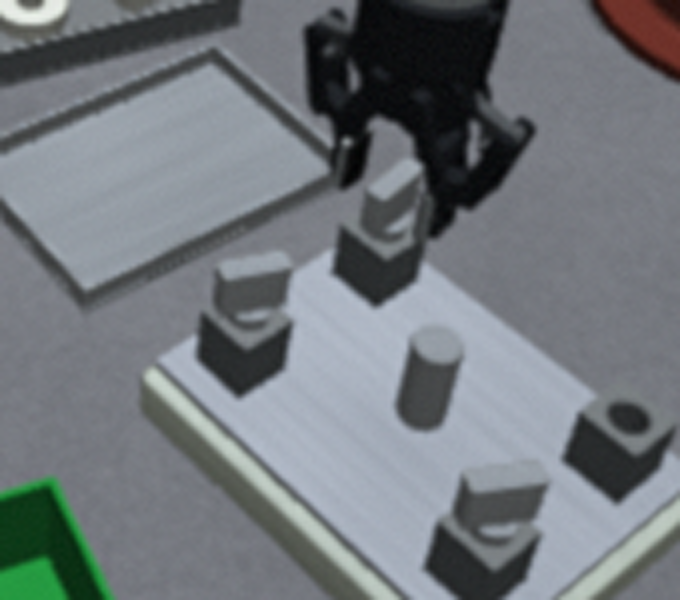

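```bash
python3 -m pendant '0.0033 0.0045 0 0 0 0 50;0 0 0 0 0 0 10;0 0 0 0 0 0 8;0 0 0 0 0 0 6;0 0 0 0 0 0 4;0 0 0 0 0 0 4;0 0 0 0 0 0 4' && python3 st.py
```

```text
clock: 5.97
ee_pos: [0.476, 0.1395, 0.1151]
orientation: [-2.025, 1.569, -0.176]
contact_force: [-0.9, -1.3, 5.7]
grip_width: 0.153
t 5.97 tcp [476.  139.5 115.1] x [ 0.001 -0.    -1.   ] jaw [-0.274  0.962 -0.001] jawang 105.9
q [ 0.138  0.336 -0.419  0.814 -0.    -0.14 ] F [-0.9 -1.3  5.7] w 0.153
```

```bash
python3 -m pendant '0 0 0 0 0 0.0195 2;0 0 0.0003 0 0 0.0195 2;0 0 0.0005 0 0 0.0195 2;0 0 0 0 0 -0.0195 2;0 0 0.0007 0 0 -0.0195 2;0 0 0.0007 0 0 -0.0195 2;0 0 0.0007 0 0 -0.0195 2;0 0 0.0007 0 0 -0.0195 2;0 0 0.0007 0 0 -0.0195 2' && python3 st.py
```

```text
clock: 6.72
ee_pos: [0.4758, 0.1393, 0.1156]
orientation: [-2.513, 1.57, -1.038]
contact_force: [1.0, -1.7, -5.5]
grip_width: 0.151
t 6.72 tcp [475.8 139.3 115.6] x [ 0.    -0.001 -1.   ] jaw [ 0.095  0.995 -0.001] jawang 84.5
q [ 0.138  0.336 -0.418  0.817 -0.001  0.233] F [ 1.  -1.7 -5.5] w 0.151
```

```bash
python3 -m pendant '0 0 0 0 0 0.0195 2;0 0 0.0007 0 0 0.0195 2;0 0 0.0007 0 0 0.0195 2;0 0 0.0007 0 0 0.0195 2;0 0 0.0007 0 0 0.0195 2;0 0 0.0007 0 0 0.0195 2;0 0 0 0 0 -0.0195 2;0 0 0.0007 0 0 -0.0195 2;0 0 0.0007 0 0 -0.0195 2;0 0 0.0007 0 0 -0.0195 2;0 0 0.0007 0 0 -0.0195 2;0 0 0.0007 0 0 -0.0195 2' && python3 st.py; python3 -m pendant '0 0 0 0 0 0.0195 2;0 0 0.0007 0 0 0.0195 2;0 0 0.0007 0 0 0.0195 2;0 0 0.0007 0 0 0.0195 2;0 0 0.0007 0 0 0.0195 2;0 0 0.0007 0 0 0.0195 2;0 0 0 0 0 -0.0195 2;0 0 0.0007 0 0 -0.0195 2;0 0 0.0007 0 0 -0.0195 2;0 0 0.0007 0 0 -0.0195 2;0 0 0.0007 0 0 -0.0195 2;0 0 0.0007 0 0 -0.0195 2' && python3 st.py
```

```text
clock: 7.72
ee_pos: [0.4758, 0.1392, 0.1176]
orientation: [-2.519, 1.57, -1.044]
contact_force: [1.6, -1.3, -4.7]
grip_width: 0.157
t 7.72 tcp [475.8 139.2 117.6] x [ 0.    -0.001 -1.   ] jaw [ 0.095  0.995 -0.001] jawang 84.5
q [ 0.138  0.334 -0.415  0.822 -0.001  0.233] F [ 1.6 -1.3 -4.7] w 0.157
clock: 8.72
ee_pos: [0.4757, 0.1392, 0.1196]
orientation: [-2.617, 1.57, -1.141]
contact_force: [3.3, -1.7, -4.7]
grip_width: 0.155
t 8.72 tcp [475.7 139.2 119.6] x [ 0.    -0.001 -1.   ] jaw [ 0.096  0.995 -0.001] jawang 84.5
q [ 0.138  0.332 -0.412  0.827 -0.001  0.233] F [ 3.3 -1.7 -4.7] w 0.155
```

```bash
python3 - <<'E'
from h import *
im=get_image("scene");c=im["color"]
cv2.imwrite("pics/g1.png",cv2.resize(c[180:330,260:430],None,fx=4,fy=4,interpolation=cv2.INTER_CUBIC))
W=cloud(im)
X=W.reshape(-1,3);X=X[np.isfinite(X[:,0])]
d=X[(abs(X[:,0]-.5135)<.04)&(abs(X[:,1]-.26)<.03)&(X[:,2]<.07)]; print("deck z",np.median(d[:,2]))
E
```

```text
deck z 0.05813118464806499
```

View pics/g1.png

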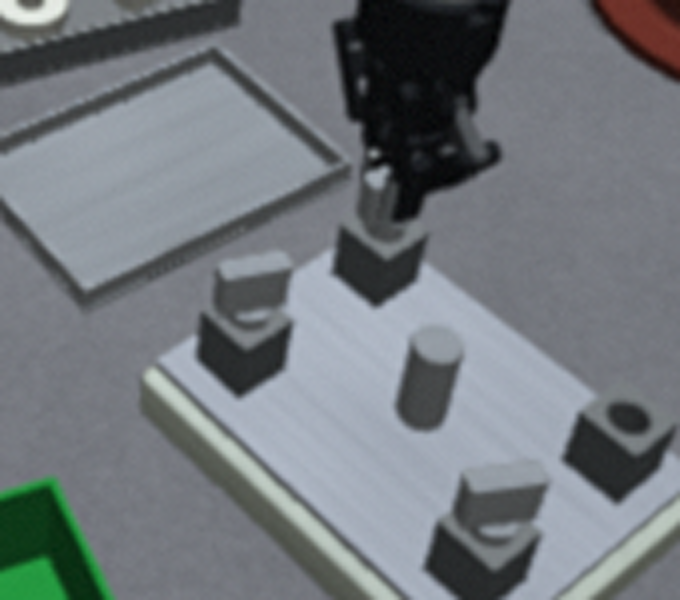

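```bash
python3 -m pendant '0 0 0 0 0 0.0195 2;0 0 0.0009 0 0 0.0195 2;0 0 0.0009 0 0 0.0195 2;0 0 0.0009 0 0 0.0195 2;0 0 0.0009 0 0 0.0195 2;0 0 0.0009 0 0 0.0195 2;0 0 0 0 0 -0.0195 2;0 0 0.0009 0 0 -0.0195 2;0 0 0.0009 0 0 -0.0195 2;0 0 0.0009 0 0 -0.0195 2;0 0 0.0009 0 0 -0.0195 2;0 0 0.0009 0 0 -0.0195 2'; python3 -m pendant '0 0 0 0 0 0.0195 2;0 0 0.0009 0 0 0.0195 2;0 0 0.0009 0 0 0.0195 2;0 0 0.0009 0 0 0.0195 2;0 0 0.0009 0 0 0.0195 2;0 0 0.0009 0 0 0.0195 2;0 0 0 0 0 -0.0195 2;0 0 0.0009 0 0 -0.0195 2;0 0 0.0009 0 0 -0.0195 2;0 0 0.0009 0 0 -0.0195 2;0 0 0.0009 0 0 -0.0195 2;0 0 0.0009 0 0 -0.0195 2'; python3 -m pendant '0 0 0 0 0 0.0195 2;0 0 0.0009 0 0 0.0195 2;0 0 0.0009 0 0 0.0195 2;0 0 0.0009 0 0 0.0195 2;0 0 0.0009 0 0 0.0195 2;0 0 0.0009 0 0 0.0195 2;0 0 0 0 0 -0.0195 2;0 0 0.0009 0 0 -0.0195 2;0 0 0.0009 0 0 -0.0195 2;0 0 0.0009 0 0 -0.0195 2;0 0 0.0009 0 0 -0.0195 2;0 0 0.0009 0 0 -0.0195 2'; python3 st.py
```

```text
clock: 9.77
ee_pos: [0.4757, 0.1393, 0.1223]
orientation: [-2.608, 1.57, -1.13]
contact_force: [1.9, -1.7, -6.9]
grip_width: 0.153
clock: 10.77
ee_pos: [0.4757, 0.1393, 0.125]
orientation: [-2.626, 1.57, -1.147]
contact_force: [3.1, -1.7, -6.4]
grip_width: 0.156
clock: 11.77
ee_pos: [0.4757, 0.1393, 0.1278]
orientation: [-2.498, 1.57, -1.019]
contact_force: [2.4, -2.0, -6.3]
grip_width: 0.155
t 11.77 tcp [475.7 139.3 127.8] x [ 0.    -0.001 -1.   ] jaw [ 0.092  0.996 -0.001] jawang 84.7
q [ 0.138  0.322 -0.401  0.847 -0.001  0.23 ] F [ 2.4 -2.  -6.3] w 0.155
```

```bash
python3 -m pendant '0 0 0 0 0 0.0195 2;0 0 0.0009 0 0 0.0195 2;0 0 0.0009 0 0 0.0195 2;0 0 0.0009 0 0 0.0195 2;0 0 0.0009 0 0 0.0195 2;0 0 0.0009 0 0 0.0195 2;0 0 0 0 0 -0.0195 2;0 0 0.0009 0 0 -0.0195 2;0 0 0.0009 0 0 -0.0195 2;0 0 0.0009 0 0 -0.0195 2;0 0 0.0009 0 0 -0.0195 2;0 0 0.0009 0 0 -0.0195 2'; python3 -m pendant '0 0 0 0 0 0.0195 2;0 0 0.0009 0 0 0.0195 2;0 0 0.0009 0 0 0.0195 2;0 0 0.0009 0 0 0.0195 2;0 0 0.0009 0 0 0.0195 2;0 0 0.0009 0 0 0.0195 2;0 0 0 0 0 -0.0195 2;0 0 0.0009 0 0 -0.0195 2;0 0 0.0009 0 0 -0.0195 2;0 0 0.0009 0 0 -0.0195 2;0 0 0.0009 0 0 -0.0195 2;0 0 0.0009 0 0 -0.0195 2'; python3 -m pendant '0 0 0 0 0 0.0195 2;0 0 0.0009 0 0 0.0195 2;0 0 0.0009 0 0 0.0195 2;0 0 0.0009 0 0 0.0195 2;0 0 0.0009 0 0 0.0195 2;0 0 0.0009 0 0 0.0195 2;0 0 0 0 0 -0.0195 2;0 0 0.0009 0 0 -0.0195 2;0 0 0.0009 0 0 -0.0195 2;0 0 0.0009 0 0 -0.0195 2;0 0 0.0009 0 0 -0.0195 2;0 0 0.0009 0 0 -0.0195 2'; python3 st.py;python3 - <<'E'
from h import *
im=get_image("scene");c=im["color"]
cv2.imwrite("pics/g2.png",cv2.resize(c[180:330,260:430],None,fx=4,fy=4,interpolation=cv2.INTER_CUBIC))
W=cloud(im)
X=W.reshape(-1,3);X=X[np.isfinite(X[:,0])]
d=X[(abs(X[:,0]-.5135)<.04)&(abs(X[:,1]-.26)<.03)&(X[:,2]<.07)]; print("deck z",np.median(d[:,2]))
E
```

```text
clock: 12.77
ee_pos: [0.4757, 0.1393, 0.1306]
orientation: [-2.471, 1.57, -0.993]
contact_force: [2.3, -2.2, -5.8]
grip_width: 0.157
clock: 13.77
ee_pos: [0.4757, 0.1393, 0.1334]
orientation: [-2.484, 1.57, -1.006]
contact_force: [1.5, -2.2, -3.6]
grip_width: 0.153
clock: 14.77
ee_pos: [0.4755, 0.1391, 0.136]
orientation: [-2.962, 1.57, -1.484]
contact_force: [1.8, -2.4, -2.4]
grip_width: 0.154
t 14.77 tcp [475.5 139.1 136. ] x [ 0.    -0.001 -1.   ] jaw [ 0.093  0.996 -0.001] jawang 84.7
q [ 0.138  0.313 -0.389  0.868 -0.001  0.23 ] F [ 1.8 -2.4 -2.4] w 0.154
deck z 0.058018853843156984
```

View pics/g2.png

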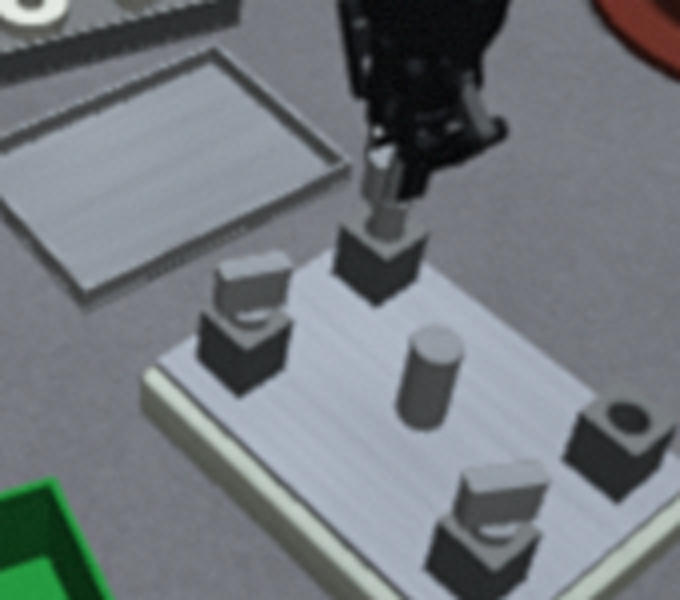

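```bash
python3 -m pendant '0 0 0.01 0 0 0 2;0 0 0.015 0 0 0 2;0 0 0.02 0 0 0 2;0 0 0.02 0 0 0 2;0 0 0.02 0 0 0 2;0 0 0.02 0 0 0 2;0 0 0.02 0 0 0 2;0 0 0.03 0 0 0 2;0 0 0.03 0 0 0 2;0 0 0.03 0 0 0 2;0 0 0 0 0 0 2' && python3 st.py
```

```text
clock: 15.73
ee_pos: [0.4766, 0.1398, 0.2026]
orientation: [-1.301, 1.568, 0.18]
contact_force: [1.0, -0.2, -1.7]
grip_width: 0.15
t 15.73 tcp [476.6 139.8 202.6] x [ 0.003  0.001 -1.   ] jaw [0.089 0.996 0.001] jawang 84.9
q [ 0.138  0.254 -0.282  1.032  0.     0.227] F [ 1.  -0.2 -1.7] w 0.15
```

```bash
python3 -m pendant '0.025 -0.065 0 0 0 0.0156 2;0.025 -0.065 0 0 0 0.0156 2;0.025 -0.065 0 0.0021 -0.0196 0 2;0.025 -0.065 0 0.0021 -0.0196 0 2;0.025 -0.065 0 0.0021 -0.0196 0 2;0.025 -0.065 0 0.0021 -0.0196 0 2;0.025 -0.065 0 0.0021 -0.0196 0 2;0.025 -0.065 0 0.0021 -0.0196 0 2;0.025 -0.065 0 0.0021 -0.0196 0 2;0.025 -0.065 0 0.0021 -0.0196 0 2;0.025 -0.065 0 0.0021 -0.0196 0 2;0 0 0 0 0 0 2' && python3 st.py
```

```text
clock: 16.73
ee_pos: [0.5532, -0.0552, 0.1951]
orientation: [-1.561, 0.598, 0.108]
contact_force: [-1.0, 0.4, -3.2]
grip_width: 0.153
t 16.73 tcp [553.2 -55.2 195.1] x [ 0.822  0.089 -0.563] jaw [-0.102  0.995  0.008] jawang 95.8
q [-0.531  0.06  -1.219 -0.576  0.515 -0.386] F [-1.   0.4 -3.2] w 0.153
```

```bash
python3 -m pendant '0 0 0 0 0 0 2;0.01 -0.035 -0.1 0 0 0 2;0.01 -0.03 -0.1 0 0 0 2;0 0 -0.08 0 0 0 2;0 0 0 0 0 0 2;0 0 0 0 0 0 2' && python3 st.py;python3 - <<'E'
from h import *
im=get_image("scene");save(im,"p1")
E
```

```text
clock: 17.23
ee_pos: [0.5591, -0.0713, 0.1098]
orientation: [-1.555, 0.607, 0.115]
contact_force: [0.3, -0.5, -1.4]
grip_width: 0.151
t 17.23 tcp [559.1 -71.3 109.8] x [ 0.816  0.094 -0.57 ] jaw [-0.106  0.994  0.013] jawang 96.1
q [-0.569  0.416 -1.289 -0.974  0.546 -0.42 ] F [ 0.3 -0.5 -1.4] w 0.151
```

View pics/p1.png

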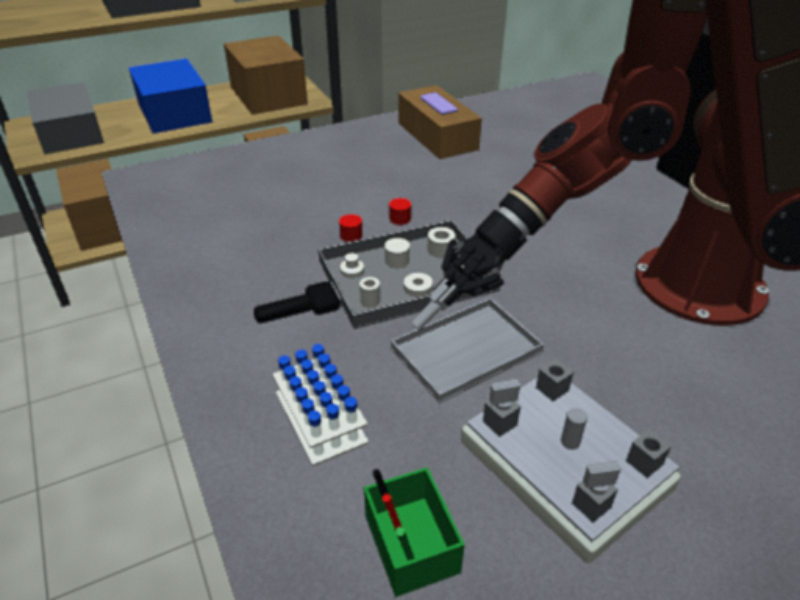

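```bash
python3 -m pendant '0.01 -0.01 -0.05 -0.001 0.01 0 2;0.01 0 -0.05 0 0 0 2;0 0 0 0 0 0 2;0 0 0 0 0 0 2' && python3 st.py
```

```text
clock: 17.62
ee_pos: [0.5673, -0.0758, 0.0856]
orientation: [-1.564, 0.659, 0.111]
contact_force: [0.7, 0.8, -2.8]
grip_width: 0.153
t 17.62 tcp [567.3 -75.8  85.6] x [ 0.786  0.087 -0.612] jaw [-0.106  0.994  0.006] jawang 96.1
q [-0.544  0.448 -1.239 -0.913  0.502 -0.432] F [ 0.7  0.8 -2.8] w 0.153
```

```bash
python3 -m pendant '0 0 -0.04 0 0 0 2;0 0 -0.04 0 0 0 2;0 0 -0.025 0 0 0 2;0 0 0 0 0 0 2;0 0 0 0 0 0 2' && python3 st.py
```

```text
clock: 18.03
ee_pos: [0.5663, -0.0758, 0.0524]
orientation: [-1.561, 0.662, 0.111]
contact_force: [-0.0, -0.4, -2.5]
grip_width: 0.156
t 18.03 tcp [566.3 -75.8  52.4] x [ 0.784  0.088 -0.615] jaw [-0.105  0.994  0.008] jawang 96.0
q [-0.545  0.586 -1.258 -1.067  0.502 -0.432] F [-0.  -0.4 -2.5] w 0.156
```

Continue down in small steps until the foot touches.

```bash
python3 -m pendant '0 0 -0.01 0 0 0 2;0 0 -0.005 0 0 0 2;0 0 0 0 0 0 2' ;python3 -m pendant '0 0 -0.006 0 0 0 2;0 0 0 0 0 0 2' && python3 st.py; python3 - <<'E'
from h import *
im=get_image("scene");c=im["color"]
cv2.imwrite("pics/p2.png",cv2.resize(c[150:270,220:390],None,fx=4,fy=4,interpolation=cv2.INTER_CUBIC))
E
```

```text
clock: 18.28
ee_pos: [0.5664, -0.076, 0.0472]
orientation: [-1.561, 0.662, 0.111]
contact_force: [1.1, -1.2, -1.4]
grip_width: 0.15
clock: 18.45
ee_pos: [0.5666, -0.076, 0.046]
orientation: [-1.561, 0.66, 0.111]
contact_force: [-6.7, -1.2, 10.0]
grip_width: 0.156
t 18.45 tcp [566.6 -76.   46. ] x [ 0.785  0.088 -0.613] jaw [-0.105  0.994  0.007] jawang 96.0
q [-0.546  0.616 -1.261 -1.101  0.503 -0.432] F [-6.7 -1.2 10. ] w 0.156
```

View pics/p2.png

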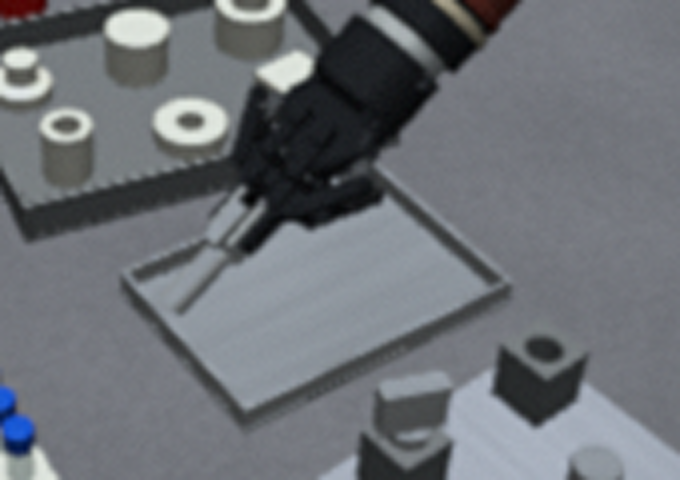

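```bash
python3 -m pendant '0 0 0.003 0 0 0 18;0 0 0 0 0 0 26;0 0 0 0 0 0 32;0 0 0 0 0 0 34;0 0 0 0 0 0 34' ; python3 - <<'E'
from h import *
im=get_image("scene");c=im["color"]
cv2.imwrite("pics/p3.png",cv2.resize(c[150:270,220:390],None,fx=4,fy=4,interpolation=cv2.INTER_CUBIC))
E
```

```text
clock: 18.92
ee_pos: [0.5659, -0.0757, 0.0455]
orientation: [-1.56, 0.663, 0.112]
contact_force: [-0.4, 0.5, -0.9]
grip_width: 0.395
```

View pics/p3.png

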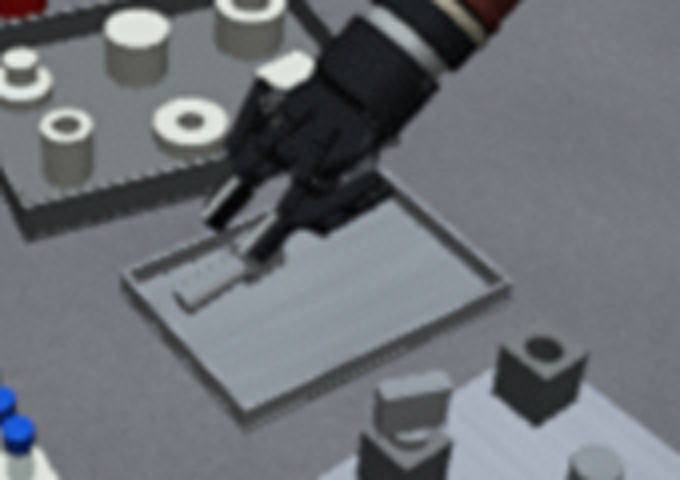

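```bash
python3 -m pendant '-0.03 0 0.1 0 0 0 34;0 0 0.1 0 0 0 34;0 0 0.1 -0.0021 0.0196 0 40;0.01 0.087 0.1 -0.0021 0.0196 0 50;0.01 0.087 0.1 -0.0021 0.0196 0 50;0.01 0.087 0 -0.0021 0.0196 0 50;0.01 0.087 0 -0.0021 0.0196 0 50;0.01 0.087 0 -0.0021 0.0196 0 50;0.01 0.087 0 -0.0021 0.0196 0 50;0.01 0.087 0 -0.0009 0.0085 -0.018 50;0.01 0.087 0 0 0 -0.018 50;0.01 0.087 0 0 0 -0.018 50' ; python3 -m pendant '0 0 0 0 0 0 50;0 0 0 0 0 0 50'; python3 st.py; python3 tabs.py
```

```text
clock: 19.97
ee_pos: [0.5896, 0.1154, 0.1348]
orientation: [-1.521, 1.313, -0.204]
contact_force: [-0.6, -5.3, 5.3]
grip_width: 0.588
clock: 20.13
ee_pos: [0.5899, 0.1161, 0.1353]
orientation: [-1.516, 1.312, -0.188]
contact_force: [0.8, 3.1, 6.4]
grip_width: 0.589
t 20.13 tcp [589.9 116.1 135.3] x [ 0.252 -0.048 -0.967] jaw [0.239 0.971 0.014] jawang 76.2
q [ 0.114  0.331 -0.409  0.583 -0.076  0.347] F [0.8 3.1 6.4] w 0.589
top 68 rect c [552.5 325.5] [15.2 38.8] 75.5 pca -16.6 zmax 0.152
scene 184 rect c [552.2 326.5] [14.8 39.7] 73.8 pca -18.5 zmax 0.145
scene 200 rect c [586.9 156.6] [20.1 45.9] 64.7 pca -27.0 zmax 0.16
scene 85 rect c [579.8  90.4] [15.9 25. ] 46.0 pca -18.9 zmax 0.159
```

```bash
python3 - <<'E'
from h import *
im=get_image("scene");c=im["color"]
cv2.imwrite("pics/q1.png",cv2.resize(c[150:330,240:440],None,fx=3.5,fy=3.3,interpolation=cv2.INTER_CUBIC))
im=get_image("top");c=im["color"]
cv2.imwrite("pics/q1t.png",cv2.resize(c[140:290,120:320],None,fx=4,fy=4,interpolation=cv2.INTER_CUBIC))
E
```

```text
(no output)
```

View pics/q1.png

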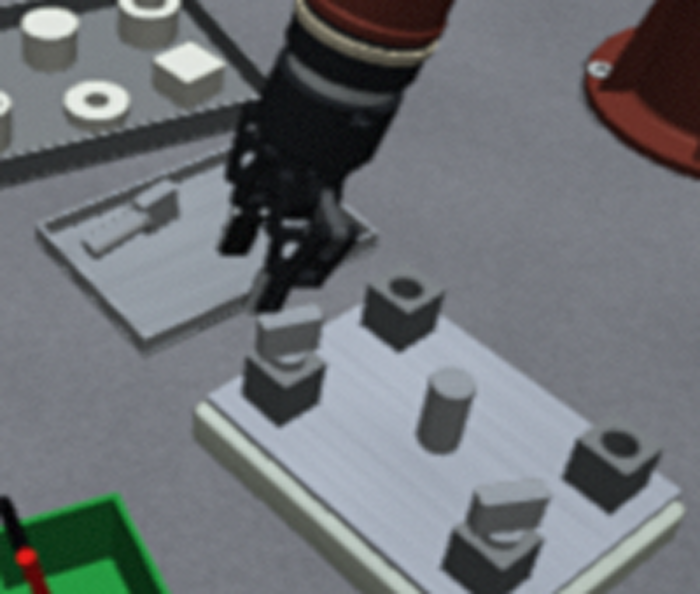

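View pics/q1t.png

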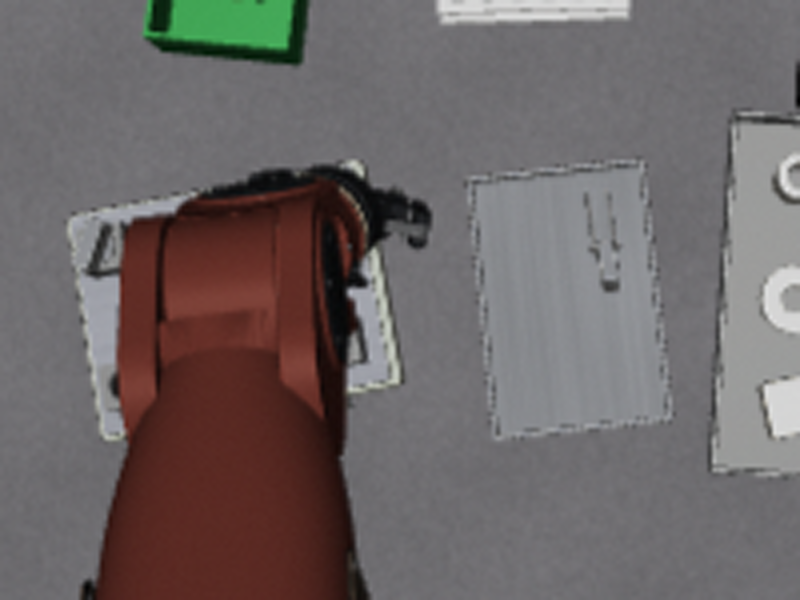

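```bash
python3 -m pendant '0 -0.02 0.02 0 0 0 50;0 -0.01 0.06 0 0 0 50;0 0 0.1 0 0 0 50;0 0 0.08 -0.0021 0.0196 0 50;0 0 0 -0.0021 0.0196 0 50;0 0 0 0 0 0 50;0 0 0 0 0 0 50'; python3 st.py; python3 tabs.py;python3 - <<'E'
from h import *
im=get_image("scene");W=cloud(im)
X=W.reshape(-1,3);X=X[np.isfinite(X[:,0])]
d=X[(abs(X[:,0]-.5135)<.04)&(abs(X[:,1]-.26)<.03)&(X[:,2]<.07)]; print("deck z",np.median(d[:,2]))
E
```

```text
clock: 20.92
ee_pos: [0.5906, 0.1041, 0.2041]
orientation: [-2.403, 1.488, -1.072]
contact_force: [0.6, 0.6, -0.1]
grip_width: 0.589
t 20.92 tcp [590.6 104.1 204.1] x [ 0.039 -0.072 -0.997] jaw [ 0.239  0.969 -0.061] jawang 76.2
q [ 0.094  0.426 -0.029  1.083 -0.076  0.332] F [ 0.6  0.6 -0.1] w 0.589
top 40 rect c [550.2 326.8] [13.8 34.9] 74.9 pca 1.8 zmax 0.15
scene 183 rect c [552.3 326.7] [15.2 39.9] 74.7 pca -18.7 zmax 0.145
scene 136 rect c [583.7 159.1] [15.2 39.4] 76.3 pca -12.9 zmax 0.145
deck z 0.05791242419815657
```

```bash
python3 -m pendant '-0.012 0.092 0 0.0057 0.0031 0 50;-0.012 0.092 0 0.0057 0.0031 0 50;0 0 0 0 0 0 50;0 0 0 0 0 0 50'; python3 st.py
```

```text
clock: 21.4
ee_pos: [0.5814, 0.1605, 0.206]
orientation: [-1.547, 1.567, -0.215]
contact_force: [0.3, -0.1, 0.0]
grip_width: 0.581
t 21.4 tcp [581.4 160.5 206. ] x [ 0.004 -0.001 -1.   ] jaw [0.236 0.972 0.   ] jawang 76.3
q [ 1.490e-01  4.510e-01  1.800e-02  1.135e+00 -1.000e-03  3.880e-01] F [ 0.3 -0.1  0. ] w 0.581
```

```bash
python3 -m pendant '0.005 -0.004 0 0 0 0 50;0 0 -0.1 0 0 0 50;0 0 -0.1 0 0 0 50;0 0 -0.06 0 0 0 50;0 0 -0.043 0 0 0 50;0 0 0 0 0 0 50;0 0 0 0 0 0 50'; python3 st.py
```

```text
clock: 21.98
ee_pos: [0.5834, 0.1582, 0.1147]
orientation: [-1.902, 1.569, -0.572]
contact_force: [0.2, -0.6, 0.1]
grip_width: 0.589
t 21.98 tcp [583.4 158.2 114.7] x [ 0.002 -0.001 -1.   ] jaw [ 0.238  0.971 -0.001] jawang 76.2
q [ 0.145  0.522 -0.117  0.931 -0.001  0.386] F [ 0.2 -0.6  0.1] w 0.589
```

```bash
python3 -m pendant '0 0.0035 0 0 0 0 50;0 0 0 0 0 0 10;0 0 0 0 0 0 8;0 0 0 0 0 0 6;0 0 0 0 0 0 4;0 0 0 0 0 0 2;0 0 0 0 0 0 2' && python3 st.py
```

```text
clock: 22.57
ee_pos: [0.5841, 0.1594, 0.1157]
orientation: [-1.907, 1.567, -0.577]
contact_force: [-2.0, -3.7, 7.6]
grip_width: 0.147
t 22.57 tcp [584.1 159.4 115.7] x [ 0.003 -0.002 -1.   ] jaw [ 0.238  0.971 -0.001] jawang 76.2
q [ 0.147  0.522 -0.114  0.932 -0.003  0.388] F [-2.  -3.7  7.6] w 0.147
```

```bash
python3 -m pendant '0 0 0 0 0 0.0195 2;0 0 0.0005 0 0 0.0195 2;0 0 0.0007 0 0 0.0195 2;0 0 0 0 0 -0.0195 2;0 0 0.0009 0 0 -0.0195 2;0 0 0.0009 0 0 -0.0195 2;0 0 0.0009 0 0 -0.0195 2;0 0 0.0009 0 0 -0.0195 2;0 0 0.0009 0 0 -0.0195 2'; python3 -m pendant '0 0 0 0 0 0.0195 2;0 0 0.0009 0 0 0.0195 2;0 0 0.0009 0 0 0.0195 2;0 0 0.0009 0 0 0.0195 2;0 0 0.0009 0 0 0.0195 2;0 0 0.0009 0 0 0.0195 2;0 0 0 0 0 -0.0195 2;0 0 0.0009 0 0 -0.0195 2;0 0 0.0009 0 0 -0.0195 2;0 0 0.0009 0 0 -0.0195 2;0 0 0.0009 0 0 -0.0195 2;0 0 0.0009 0 0 -0.0195 2'; python3 st.py
```

```text
clock: 23.32
ee_pos: [0.5835, 0.1588, 0.1161]
orientation: [-2.254, 1.566, -1.298]
contact_force: [-0.1, -6.8, -4.9]
grip_width: 0.152
clock: 24.32
ee_pos: [0.5835, 0.1588, 0.1186]
orientation: [-2.289, 1.566, -1.332]
contact_force: [0.8, -6.2, -7.5]
grip_width: 0.153
t 24.32 tcp [583.5 158.8 118.6] x [ 0.001 -0.004 -1.   ] jaw [ 0.576  0.817 -0.003] jawang 54.8
q [ 0.147  0.52  -0.109  0.942 -0.004  0.761] F [ 0.8 -6.2 -7.5] w 0.153
```

```bash
python3 -m pendant '0 -0.0015 0 0 0 0.0195 2;0 0 0.0008 0 0 0.0195 2;0 0 0.0008 0 0 0.0195 2;0 0 0.0008 0 0 0.0195 2;0 0 0.0008 0 0 0.0195 2;0 0 0.0008 0 0 0.0195 2;0 0 0 0 0 -0.0195 2;0 0 0.0009 0 0 -0.0195 2;0 0 0.0009 0 0 -0.0195 2;0 0 0.0009 0 0 -0.0195 2;0 0 0.0009 0 0 -0.0195 2;0 0 0.0009 0 0 -0.0195 2'; python3 -m pendant '0 0 0 0 0 0.0195 2;0 0 0.0009 0 0 0.0195 2;0 0 0.0009 0 0 0.0195 2;0 0 0.0009 0 0 0.0195 2;0 0 0.0009 0 0 0.0195 2;0 0 0.0009 0 0 0.0195 2;0 0 0 0 0 -0.0195 2;0 0 0.0009 0 0 -0.0195 2;0 0 0.0009 0 0 -0.0195 2;0 0 0.0009 0 0 -0.0195 2;0 0 0.0009 0 0 -0.0195 2;0 0 0.0009 0 0 -0.0195 2'; python3 -m pendant '0 0 0 0 0 0.0195 2;0 0 0.0009 0 0 0.0195 2;0 0 0.0009 0 0 0.0195 2;0 0 0.0009 0 0 0.0195 2;0 0 0.0009 0 0 0.0195 2;0 0 0.0009 0 0 0.0195 2;0 0 0 0 0 -0.0195 2;0 0 0.0009 0 0 -0.0195 2;0 0 0.0009 0 0 -0.0195 2;0 0 0.0009 0 0 -0.0195 2;0 0 0.0009 0 0 -0.0195 2;0 0 0.0009 0 0 -0.0195 2'; python3 st.py;python3 - <<'E'
from h import *
im=get_image("scene");c=im["color"]
cv2.imwrite("pics/q2.png",cv2.resize(c[150:330,240:440],None,fx=3.5,fy=3.3,interpolation=cv2.INTER_CUBIC))
W=cloud(im)
X=W.reshape(-1,3);X=X[np.isfinite(X[:,0])]
d=X[(abs(X[:,0]-.5135)<.04)&(abs(X[:,1]-.26)<.03)&(X[:,2]<.07)]; print("deck z",np.median(d[:,2]))
E
```

```text
clock: 25.32
ee_pos: [0.5835, 0.1587, 0.1211]
orientation: [-2.237, 1.567, -1.28]
contact_force: [0.4, -4.9, -6.8]
grip_width: 0.156
clock: 26.32
ee_pos: [0.5836, 0.1587, 0.1238]
orientation: [-2.219, 1.567, -1.262]
contact_force: [0.6, -4.4, -6.4]
grip_width: 0.151
clock: 27.32
ee_pos: [0.5836, 0.1588, 0.1265]
orientation: [-2.19, 1.567, -1.233]
contact_force: [0.8, -4.9, -5.4]
grip_width: 0.149
t 27.32 tcp [583.6 158.8 126.5] x [ 0.001 -0.003 -1.   ] jaw [ 0.576  0.817 -0.002] jawang 54.8
q [ 0.147  0.513 -0.098  0.959 -0.004  0.761] F [ 0.8 -4.9 -5.4] w 0.149
deck z 0.05796138725161307
```

View pics/q2.png

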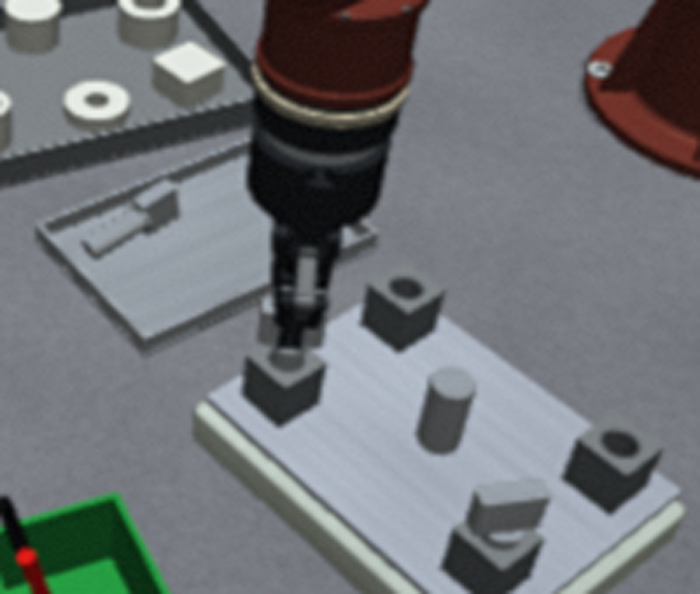

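```bash
python3 -m pendant '0 0 0 0 0 0.0195 2;0 0 0.0009 0 0 0.0195 2;0 0 0.0009 0 0 0.0195 2;0 0 0.0009 0 0 0.0195 2;0 0 0.0009 0 0 0.0195 2;0 0 0.0009 0 0 0.0195 2;0 0 0 0 0 -0.0195 2;0 0 0.0009 0 0 -0.0195 2;0 0 0.0009 0 0 -0.0195 2;0 0 0.0009 0 0 -0.0195 2;0 0 0.0009 0 0 -0.0195 2;0 0 0.0009 0 0 -0.0195 2'; python3 -m pendant '0 0 0 0 0 0.0195 2;0 0 0.0009 0 0 0.0195 2;0 0 0.0009 0 0 0.0195 2;0 0 0.0009 0 0 0.0195 2;0 0 0.0009 0 0 0.0195 2;0 0 0.0009 0 0 0.0195 2;0 0 0 0 0 -0.0195 2;0 0 0.0009 0 0 -0.0195 2;0 0 0.0009 0 0 -0.0195 2;0 0 0.0009 0 0 -0.0195 2;0 0 0.0009 0 0 -0.0195 2;0 0 0.0009 0 0 -0.0195 2'; python3 -m pendant '0 0 0 0 0 0.0195 2;0 0 0.0009 0 0 0.0195 2;0 0 0.0009 0 0 0.0195 2;0 0 0.0009 0 0 0.0195 2;0 0 0.0009 0 0 0.0195 2;0 0 0.0009 0 0 0.0195 2;0 0 0 0 0 -0.0195 2;0 0 0.0009 0 0 -0.0195 2;0 0 0.0009 0 0 -0.0195 2;0 0 0.0009 0 0 -0.0195 2;0 0 0.0009 0 0 -0.0195 2;0 0 0.0009 0 0 -0.0195 2'; python3 -m pendant '0 0 0 0 0 0.0195 2;0 0 0.0009 0 0 0.0195 2;0 0 0.0009 0 0 0.0195 2;0 0 0.0009 0 0 0.0195 2;0 0 0.0009 0 0 0.0195 2;0 0 0.0009 0 0 0.0195 2;0 0 0 0 0 -0.0195 2;0 0 0.0009 0 0 -0.0195 2;0 0 0.0009 0 0 -0.0195 2;0 0 0.0009 0 0 -0.0195 2;0 0 0.0009 0 0 -0.0195 2;0 0 0.0009 0 0 -0.0195 2'; python3 st.py
```

```text
clock: 28.37
ee_pos: [0.5836, 0.1588, 0.1294]
orientation: [-2.124, 1.567, -1.164]
contact_force: [0.8, -5.1, -4.2]
grip_width: 0.155
clock: 29.37
ee_pos: [0.5836, 0.1588, 0.1322]
orientation: [-2.123, 1.567, -1.163]
contact_force: [-0.1, -4.1, -4.8]
grip_width: 0.155
clock: 30.37
ee_pos: [0.5835, 0.1588, 0.1351]
orientation: [-2.133, 1.567, -1.173]
contact_force: [-0.4, -5.5, -2.4]
grip_width: 0.153
clock: 31.37
ee_pos: [0.5835, 0.1588, 0.1378]
orientation: [-2.136, 1.567, -1.176]
contact_force: [-1.1, -5.2, -1.8]
grip_width: 0.157
t 31.37 tcp [583.5 158.8 137.8] x [ 0.001 -0.003 -1.   ] jaw [ 0.574  0.819 -0.002] jawang 55.0
q [ 0.147  0.503 -0.083  0.984 -0.003  0.758] F [-1.1 -5.2 -1.8] w 0.157
```

Free. Lift it out.

```bash
python3 -m pendant '0 -0.0015 0.01 0 0 0.01 2;0 0 0.015 0 0 0.01 2;0 0 0.02 0 0 0.01 2;0 0 0.02 0 0 0.01 2;0 0 0.02 0 0 0.01 2;0 0 0.02 0 0 0.01 2;0 0 0.03 0 0 0.01 2;0 0 0.03 0 0 0.01 2;0 0 0.04 0 0 0.01 2;0 0 0.04 0 0 0.01 2;0 0 0 0 0 0 2' && python3 st.py
```

```text
clock: 32.28
ee_pos: [0.585, 0.1596, 0.2138]
orientation: [-1.439, 1.565, 0.158]
contact_force: [-0.2, 0.1, -1.4]
grip_width: 0.152
t 32.28 tcp [585.  159.6 213.8] x [ 0.006  0.001 -1.   ] jaw [-0.026  1.     0.001] jawang 91.5
q [0.146 0.451 0.039 1.153 0.    0.12 ] F [-0.2  0.1 -1.4] w 0.152
```

```bash
python3 -m pendant '-0.008 -0.055 0 0 0 0.0125 2;-0.008 -0.055 0 0.0021 -0.0196 0 2;-0.008 -0.055 0 0.0021 -0.0196 0 2;-0.008 -0.055 0 0.0021 -0.0196 0 2;-0.008 -0.055 0 0.0021 -0.0196 0 2;-0.008 -0.055 0 0.0021 -0.0196 0 2;-0.008 -0.055 -0.03 0.0021 -0.0196 0 2;-0.008 -0.055 -0.05 0.0021 -0.0196 0 2;-0.008 -0.055 -0.05 0 0 0 2;-0.008 -0.045 -0.05 0 0 0 2;0 0 0 0 0 0 2;0 0 0 0 0 0 2' && python3 st.py
```

```text
clock: 33.28
ee_pos: [0.5652, 0.0138, 0.1613]
orientation: [-1.554, 0.835, 0.112]
contact_force: [0.7, -0.1, -0.5]
grip_width: 0.155
t 33.28 tcp [565.2  13.8 161.3] x [ 0.667  0.075 -0.741] jaw [-0.099  0.995  0.012] jawang 95.7
q [-0.24   0.064 -1.026 -0.225  0.234 -0.249] F [ 0.7 -0.1 -0.5] w 0.155
```

```bash
python3 -m pendant '-0.01 -0.025 -0.06 0.0015 -0.0139 0 2;-0.01 -0.025 -0.06 0.0015 -0.0139 0 2;0 0 -0.08 0 0 0 2;0 0 -0.08 0 0 0 2;0 0 -0.05 0 0 0 2;0 0 0 0 0 0 2;0 0 0 0 0 0 2' && python3 st.py
```

```text
clock: 33.87
ee_pos: [0.5653, 0.005, 0.0734]
orientation: [-1.552, 0.727, 0.115]
contact_force: [0.0, -0.2, -1.6]
grip_width: 0.15
t 33.87 tcp [565.3   5.   73.4] x [ 0.742  0.086 -0.664] jaw [-0.102  0.995  0.014] jawang 95.9
q [-0.296  0.429 -1.247 -0.905  0.303 -0.263] F [ 0.  -0.2 -1.6] w 0.15
```

```bash
python3 -m pendant '-0.006 -0.02 -0.03 0 0 0 2;0 0 -0.03 0 0 0 2;0 0 -0.012 0 0 0 2;0 0 0 0 0 0 2;0 0 0 0 0 0 2' && python3 st.py
```

```text
clock: 34.28
ee_pos: [0.564, -0.0016, 0.0535]
orientation: [-1.554, 0.724, 0.113]
contact_force: [-0.9, 0.3, -2.7]
grip_width: 0.15
t 34.28 tcp [564.   -1.6  53.5] x [ 0.744  0.085 -0.662] jaw [-0.102  0.995  0.012] jawang 95.9
q [-0.317  0.518 -1.265 -1.011  0.317 -0.278] F [-0.9  0.3 -2.7] w 0.15
```

```bash
python3 -m pendant '0 0 -0.01 0 0 0 2;0 0 -0.005 0 0 0 2;0 0 0 0 0 0 2'; python3 -m pendant '0 0 -0.003 0 0 0 2;0 0 0 0 0 0 2'
```

```text
clock: 34.53
ee_pos: [0.5641, -0.0018, 0.0488]
orientation: [-1.555, 0.723, 0.113]
contact_force: [-1.0, 0.5, 3.2]
grip_width: 0.15
clock: 34.7
ee_pos: [0.5642, -0.0018, 0.0482]
orientation: [-1.555, 0.722, 0.113]
contact_force: [-4.2, -1.2, 10.1]
grip_width: 0.151
```

```bash
python3 -m pendant '0 0 0.003 0 0 0 18;0 0 0 0 0 0 26;0 0 0 0 0 0 32;0 0 0 0 0 0 34;-0.03 0 0.05 0 0 0 34;0 0 0.08 0 0 0 34;0 0 0.1 0 0 0 34;0 0 0.1 0 0 0 34;0 0 0.1 0 0 0 34;0 0 0.1 0 0 0 34;0 0 0 0 0 0 34' ; python3 st.py; python3 - <<'E'
from h import *
im=get_image("scene");c=im["color"]
cv2.imwrite("pics/p4.png",cv2.resize(c[130:290,220:410],None,fx=4,fy=3.7,interpolation=cv2.INTER_CUBIC))
E
```

```text
clock: 35.62
ee_pos: [0.5566, -0.0023, 0.214]
orientation: [-1.559, 0.717, 0.11]
contact_force: [2.2, -1.4, 1.2]
grip_width: 0.4
t 35.62 tcp [556.6  -2.3 214. ] x [ 0.749  0.083 -0.657] jaw [-0.102  0.995  0.009] jawang 95.9
q [-0.326 -0.064 -1.084 -0.254  0.324 -0.285] F [ 2.2 -1.4  1.2] w 0.4
```

View pics/p4.png

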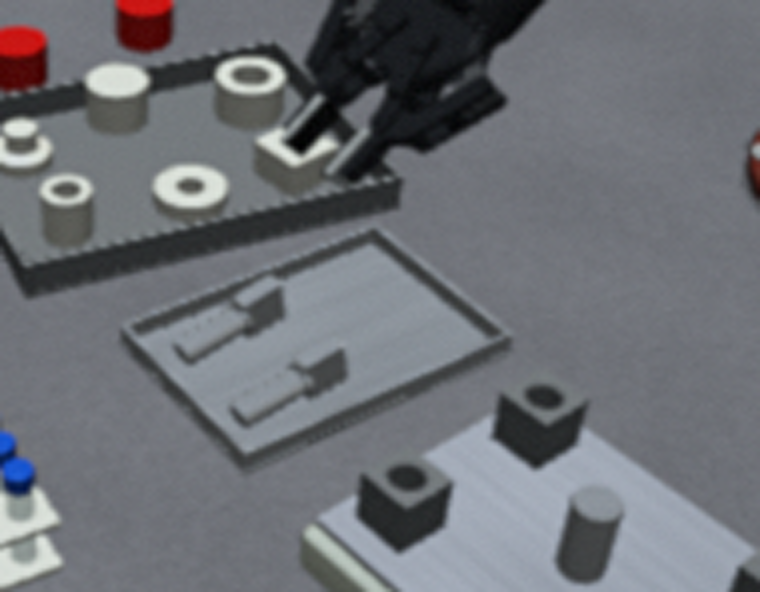

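```bash
python3 -m pendant '0 0.04 0 -0.002 0.0195 0 50;0 0.06 0 -0.002 0.0195 0 50;0 0.08 0 -0.002 0.0195 0 50;0 0.08 0 -0.002 0.0195 0 50;0 0.08 0 -0.002 0.0195 0 50;0 0.08 0 -0.002 0.0195 0 50;0 0.08 0 -0.002 0.0195 0 50;0 0.09 0 0 0 -0.0158 50;0 0.09 0 0 0 -0.0158 50;0 0.09 0 0 0 -0.0158 50;0 0.09 0 0 0 -0.0158 50;0 0 0 0 0 0 50' ; python3 st.py
```

```text
clock: 36.67
ee_pos: [0.5557, 0.249, 0.2019]
orientation: [-1.369, 1.512, -0.109]
contact_force: [-1.0, -1.2, 0.2]
grip_width: 0.585
t 36.67 tcp [555.7 249.  201.9] x [ 0.058 -0.006 -0.998] jaw [0.306 0.952 0.012] jawang 72.2
q [ 0.314  0.424 -0.037  1.056 -0.024  0.625] F [-1.  -1.2  0.2] w 0.585
```

```bash
python3 -m pendant '-0.0055 0.09 0.005 0.001 0.0092 0.0028 50;-0.0055 0.09 0 0 0 0 50;0 0.077 0 0 0 0 50;0 0 0 0 0 0 50;0 0 0 0 0 0 50' ; python3 st.py; python3 tabs.py
```

```text
clock: 37.08
ee_pos: [0.5526, 0.3223, 0.204]
orientation: [-2.231, 1.569, -0.948]
contact_force: [0.2, -0.9, -0.1]
grip_width: 0.586
t 37.08 tcp [552.6 322.3 204. ] x [ 0.001 -0.001 -1.   ] jaw [ 0.284  0.959 -0.001] jawang 73.5
q [ 0.415  0.527  0.136  1.18  -0.002  0.702] F [ 0.2 -0.9 -0.1] w 0.586
scene 180 rect c [552.  326.6] [14.9 40.4] 72.8 pca -18.7 zmax 0.144
```

```bash
python3 -m pendant '0 0.011 0 0 0 0 50;0 0 -0.1 0 0 0 50;0 0 -0.1 0 0 0 50;0 0 -0.06 0 0 0 50;0 0 -0.035 0 0 0 50;0 0 0 0 0 0 50;0 0 0 0 0 0 50'; python3 st.py
```

```text
clock: 37.77
ee_pos: [0.5534, 0.3249, 0.1184]
orientation: [-1.296, 1.567, -0.016]
contact_force: [-0.3, 0.6, 0.4]
grip_width: 0.589
t 37.77 tcp [553.4 324.9 118.4] x [ 0.004 -0.    -1.   ] jaw [0.287 0.958 0.001] jawang 73.3
q [ 0.418  0.584  0.003  0.987 -0.001  0.709] F [-0.3  0.6  0.4] w 0.589
```

```bash
python3 -m pendant '-0.002 0.003 -0.011 0 0 -0.001 50;0 0 0 0 0 0 50;0 0 0 0 0 0 10;0 0 0 0 0 0 8;0 0 0 0 0 0 6;0 0 0 0 0 0 4;0 0 0 0 0 0 2;0 0 0 0 0 0 2' && python3 st.py
```

```text
clock: 38.43
ee_pos: [0.5527, 0.3258, 0.1153]
orientation: [-1.454, 1.567, -0.18]
contact_force: [-0.9, -3.6, 6.1]
grip_width: 0.155
t 38.43 tcp [552.7 325.8 115.3] x [ 0.004 -0.001 -1.   ] jaw [0.293 0.956 0.   ] jawang 73.0
q [ 0.42   0.586 -0.002  0.98  -0.002  0.717] F [-0.9 -3.6  6.1] w 0.155
```

```bash
python3 -m pendant '0 -0.001 0 0 0 0.0195 2;0 0 0.0005 0 0 0.0195 2;0 0 0.0007 0 0 0.0195 2;0 0 0 0 0 -0.0195 2;0 0 0.0009 0 0 -0.0195 2;0 0 0.0009 0 0 -0.0195 2;0 0 0.0009 0 0 -0.0195 2;0 0 0.0009 0 0 -0.0195 2;0 0 0.0009 0 0 -0.0195 2'; python3 -m pendant '0 0 0 0 0 0.0195 2;0 0 0.0009 0 0 0.0195 2;0 0 0.0009 0 0 0.0195 2;0 0 0.0009 0 0 0.0195 2;0 0 0.0009 0 0 0.0195 2;0 0 0.0009 0 0 0.0195 2;0 0 0 0 0 -0.0195 2;0 0 0.0009 0 0 -0.0195 2;0 0 0.0009 0 0 -0.0195 2;0 0 0.0009 0 0 -0.0195 2;0 0 0.0009 0 0 -0.0195 2;0 0 0.0009 0 0 -0.0195 2'; python3 st.py
```

```text
clock: 39.18
ee_pos: [0.5522, 0.3256, 0.1158]
orientation: [-1.584, 1.568, -0.683]
contact_force: [1.4, -0.4, -4.8]
grip_width: 0.153
clock: 40.18
ee_pos: [0.5522, 0.3255, 0.1183]
orientation: [-1.67, 1.568, -0.77]
contact_force: [1.4, -1.2, -6.5]
grip_width: 0.15
t 40.18 tcp [552.2 325.5 118.3] x [ 0.002 -0.002 -1.   ] jaw [ 0.621  0.784 -0.   ] jawang 51.6
q [ 0.42   0.584  0.004  0.989 -0.003  1.09 ] F [ 1.4 -1.2 -6.5] w 0.15
```

```bash
python3 -m pendant '0 0 0 0 0 0.0195 2;0 0 0.0009 0 0 0.0195 2;0 0 0.0009 0 0 0.0195 2;0 0 0.0009 0 0 0.0195 2;0 0 0.0009 0 0 0.0195 2;0 0 0.0009 0 0 0.0195 2;0 0 0 0 0 -0.0195 2;0 0 0.0009 0 0 -0.0195 2;0 0 0.0009 0 0 -0.0195 2;0 0 0.0009 0 0 -0.0195 2;0 0 0.0009 0 0 -0.0195 2;0 0 0.0009 0 0 -0.0195 2'; python3 -m pendant '0 0 0 0 0 0.0195 2;0 0 0.0009 0 0 0.0195 2;0 0 0.0009 0 0 0.0195 2;0 0 0.0009 0 0 0.0195 2;0 0 0.0009 0 0 0.0195 2;0 0 0.0009 0 0 0.0195 2;0 0 0 0 0 -0.0195 2;0 0 0.0009 0 0 -0.0195 2;0 0 0.0009 0 0 -0.0195 2;0 0 0.0009 0 0 -0.0195 2;0 0 0.0009 0 0 -0.0195 2;0 0 0.0009 0 0 -0.0195 2'; python3 -m pendant '0 0 0 0 0 0.0195 2;0 0 0.0009 0 0 0.0195 2;0 0 0.0009 0 0 0.0195 2;0 0 0.0009 0 0 0.0195 2;0 0 0.0009 0 0 0.0195 2;0 0 0.0009 0 0 0.0195 2;0 0 0 0 0 -0.0195 2;0 0 0.0009 0 0 -0.0195 2;0 0 0.0009 0 0 -0.0195 2;0 0 0.0009 0 0 -0.0195 2;0 0 0.0009 0 0 -0.0195 2;0 0 0.0009 0 0 -0.0195 2'; python3 st.py;python3 - <<'E'
from h import *
im=get_image("scene");c=im["color"]
cv2.imwrite("pics/r2.png",cv2.resize(c[190:370,290:460],None,fx=3.5,fy=3.3,interpolation=cv2.INTER_CUBIC))
W=cloud(im)
X=W.reshape(-1,3);X=X[np.isfinite(X[:,0])]
d=X[(abs(X[:,0]-.5135)<.04)&(abs(X[:,1]-.2)<.03)&(X[:,2]<.07)]; print("deck z",np.median(d[:,2]))
E
```

```text
clock: 41.18
ee_pos: [0.5523, 0.3255, 0.121]
orientation: [-1.679, 1.567, -0.778]
contact_force: [1.7, -1.6, -6.4]
grip_width: 0.153
clock: 42.18
ee_pos: [0.5522, 0.3255, 0.1237]
orientation: [-1.693, 1.568, -0.792]
contact_force: [1.8, -0.5, -6.6]
grip_width: 0.153
clock: 43.18
ee_pos: [0.5523, 0.3255, 0.1264]
orientation: [-1.671, 1.567, -0.771]
contact_force: [0.7, -0.0, -6.2]
grip_width: 0.151
t 43.18 tcp [552.3 325.5 126.4] x [ 0.002 -0.002 -1.   ] jaw [ 0.621  0.784 -0.   ] jawang 51.6
q [ 0.42   0.578  0.015  1.007 -0.003  1.09 ] F [ 0.7 -0.  -6.2] w 0.151
deck z 0.05787814868969389
```

View pics/r2.png

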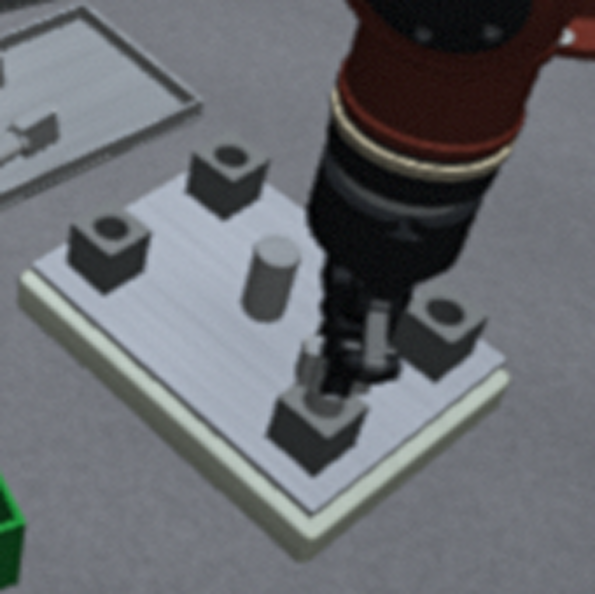

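```bash
python3 -m pendant '0 0 0 0 0 0.0195 2;0 0 0.0009 0 0 0.0195 2;0 0 0.0009 0 0 0.0195 2;0 0 0.0009 0 0 0.0195 2;0 0 0.0009 0 0 0.0195 2;0 0 0.0009 0 0 0.0195 2;0 0 0 0 0 -0.0195 2;0 0 0.0009 0 0 -0.0195 2;0 0 0.0009 0 0 -0.0195 2;0 0 0.0009 0 0 -0.0195 2;0 0 0.0009 0 0 -0.0195 2;0 0 0.0009 0 0 -0.0195 2'; python3 -m pendant '0 0 0 0 0 0.0195 2;0 0 0.0009 0 0 0.0195 2;0 0 0.0009 0 0 0.0195 2;0 0 0.0009 0 0 0.0195 2;0 0 0.0009 0 0 0.0195 2;0 0 0.0009 0 0 0.0195 2;0 0 0 0 0 -0.0195 2;0 0 0.0009 0 0 -0.0195 2;0 0 0.0009 0 0 -0.0195 2;0 0 0.0009 0 0 -0.0195 2;0 0 0.0009 0 0 -0.0195 2;0 0 0.0009 0 0 -0.0195 2'; python3 -m pendant '0 0 0 0 0 0.0195 2;0 0 0.0009 0 0 0.0195 2;0 0 0.0009 0 0 0.0195 2;0 0 0.0009 0 0 0.0195 2;0 0 0.0009 0 0 0.0195 2;0 0 0.0009 0 0 0.0195 2;0 0 0 0 0 -0.0195 2;0 0 0.0009 0 0 -0.0195 2;0 0 0.0009 0 0 -0.0195 2;0 0 0.0009 0 0 -0.0195 2;0 0 0.0009 0 0 -0.0195 2;0 0 0.0009 0 0 -0.0195 2'; python3 -m pendant '0 0 0 0 0 0.0195 2;0 0 0.0009 0 0 0.0195 2;0 0 0.0009 0 0 0.0195 2;0 0 0.0009 0 0 0.0195 2;0 0 0.0009 0 0 0.0195 2;0 0 0.0009 0 0 0.0195 2;0 0 0 0 0 -0.0195 2;0 0 0.0009 0 0 -0.0195 2;0 0 0.0009 0 0 -0.0195 2;0 0 0.0009 0 0 -0.0195 2;0 0 0.0009 0 0 -0.0195 2;0 0 0.0009 0 0 -0.0195 2'; python3 st.py
```

```text
clock: 44.23
ee_pos: [0.5523, 0.3257, 0.1294]
orientation: [-1.527, 1.568, -0.623]
contact_force: [1.0, -0.3, -4.1]
grip_width: 0.153
clock: 45.23
ee_pos: [0.5523, 0.3257, 0.1323]
orientation: [-1.486, 1.568, -0.582]
contact_force: [-0.2, -0.7, -3.4]
grip_width: 0.151
clock: 46.23
ee_pos: [0.5522, 0.3257, 0.1351]
orientation: [-1.489, 1.568, -0.585]
contact_force: [-0.8, -1.3, -2.6]
grip_width: 0.153
clock: 47.23
ee_pos: [0.5522, 0.3257, 0.1378]
orientation: [-1.473, 1.568, -0.569]
contact_force: [-0.3, -1.3, -2.3]
grip_width: 0.151
t 47.23 tcp [552.2 325.7 137.8] x [ 0.003 -0.002 -1.   ] jaw [0.619 0.786 0.   ] jawang 51.8
q [ 0.42   0.569  0.031  1.031 -0.003  1.087] F [-0.3 -1.3 -2.3] w 0.151
```

```bash
python3 -m pendant '0 0 0.01 0 0 0.0122 2;0 0 0.015 0 0 0.0122 2;0 0 0.02 0 0 0.0122 2;0 0 0.02 0 0 0.0122 2;0 0 0.02 0 0 0.0122 2;0 0 0.02 0 0 0.0122 2;0 0 0.03 0 0 0.0122 2;0 0 0.03 0 0 0.0122 2;0 0 0.04 0 0 0.0122 2;0 0 0.04 0 0 0.0122 2;0 0 0 0 0 0 2' && python3 st.py
```

```text
clock: 48.15
ee_pos: [0.5535, 0.3265, 0.2138]
orientation: [-1.244, 1.564, 0.436]
contact_force: [0.1, -0.2, -1.5]
grip_width: 0.152
t 48.15 tcp [553.5 326.5 213.8] x [ 0.006  0.003 -1.   ] jaw [-0.109  0.994  0.002] jawang 96.2
q [0.419 0.522 0.154 1.196 0.    0.31 ] F [ 0.1 -0.2 -1.5] w 0.152
```

```bash
python3 -m pendant '-0.025 -0.08 0 0 0 0 2;-0.025 -0.1 0 0 0 0 2;-0.025 -0.1 0 0 0 0 2;-0.025 -0.1 0 0 0 0 2;-0.025 -0.1 0 0 0 0 2;-0.025 -0.1 0 0 0 0 2;-0.025 -0.1 0 0 0 0 2;-0.025 -0.1 0 -0.0021 0.0196 0 2;-0.025 -0.1 0 -0.0021 0.0196 0 2;-0.025 -0.1 0 -0.0021 0.0196 0 2;-0.025 -0.1 0 -0.0021 0.0196 0 2;0 0 0 0 0 0 2'; python3 st.py
```

```text
clock: 49.15
ee_pos: [0.4691, -0.0026, 0.2055]
orientation: [1.572, 1.061, -3.042]
contact_force: [-0.9, 1.2, -4.3]
grip_width: 0.151
t 49.15 tcp [469.1  -2.6 205.5] x [-0.486 -0.048 -0.873] jaw [-0.098  0.995 -0.001] jawang 95.6
q [-0.096  0.644  0.198  1.626 -0.095 -0.169] F [-0.9  1.2 -4.3] w 0.151
```

```bash
python3 -m pendant '-0.005 -0.05 -0.03 -0.0021 0.0196 0 2;-0.005 -0.05 -0.05 -0.0021 0.0196 0 2;-0.005 -0.05 -0.06 -0.0021 0.0196 0 2;0 0 -0.06 0 0 0 2;0 0 -0.06 0 0 0 2;0 0 -0.06 0 0 0 2;0 0 0 0 0 0 2;0 0 0 0 0 0 2'; python3 st.py; python3 - <<'E'
from h import *
im=get_image("scene");c=im["color"]
cv2.imwrite("pics/s1.png",cv2.resize(c[110:270,220:410],None,fx=4,fy=3.7,interpolation=cv2.INTER_CUBIC))
E
```

```text
clock: 49.82
ee_pos: [0.4651, -0.0429, 0.1149]
orientation: [1.574, 0.706, -3.036]
contact_force: [0.0, -0.9, -1.9]
grip_width: 0.153
t 49.82 tcp [465.1 -42.9 114.9] x [-0.757 -0.08  -0.649] jaw [-0.103  0.995 -0.003] jawang 95.9
q [-0.127  1.035  0.475  1.862 -0.176 -0.149] F [ 0.  -0.9 -1.9] w 0.153
```

View pics/s1.png

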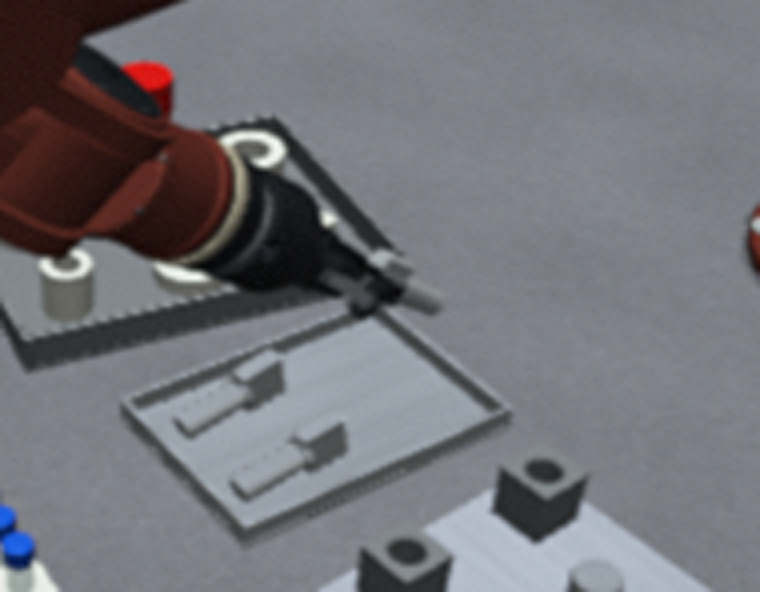

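```bash
python3 -m pendant '0.003 -0.015 -0.06 0 0 0 2;0 0 -0.06 0 0 0 2;0 0 -0.06 0 0 0 2;0 0 -0.02 0 0 0 2;0 0 0 0 0 0 2;0 0 0 0 0 0 2'; python3 st.py
```

```text
clock: 50.37
ee_pos: [0.4669, -0.0476, 0.0569]
orientation: [1.575, 0.708, -3.036]
contact_force: [0.4, -0.3, -1.8]
grip_width: 0.156
t 50.37 tcp [466.9 -47.6  56.9] x [-0.755 -0.08  -0.651] jaw [-0.103  0.995 -0.003] jawang 95.9
q [-0.133  1.097  0.453  1.774 -0.181 -0.153] F [ 0.4 -0.3 -1.8] w 0.156
```

```bash
python3 -m pendant '0 0 -0.016 0 0 0 2;0 0 -0.008 0 0 0 2;0 0 0 0 0 0 2'; python3 -m pendant '0 0 -0.005 0 0 0 2;0 0 0 0 0 0 2'; python3 - <<'E'
from h import *
im=get_image("scene");c=im["color"]
cv2.imwrite("pics/s2.png",cv2.resize(c[110:270,220:410],None,fx=4,fy=3.7,interpolation=cv2.INTER_CUBIC))
E
```

```text
clock: 50.62
ee_pos: [0.4666, -0.0476, 0.0484]
orientation: [1.575, 0.708, -3.036]
contact_force: [0.2, 0.1, -2.0]
grip_width: 0.152
clock: 50.78
ee_pos: [0.4664, -0.0477, 0.0468]
orientation: [1.574, 0.707, -3.036]
contact_force: [-0.2, 0.7, -2.2]
grip_width: 0.156
```

View pics/s2.png

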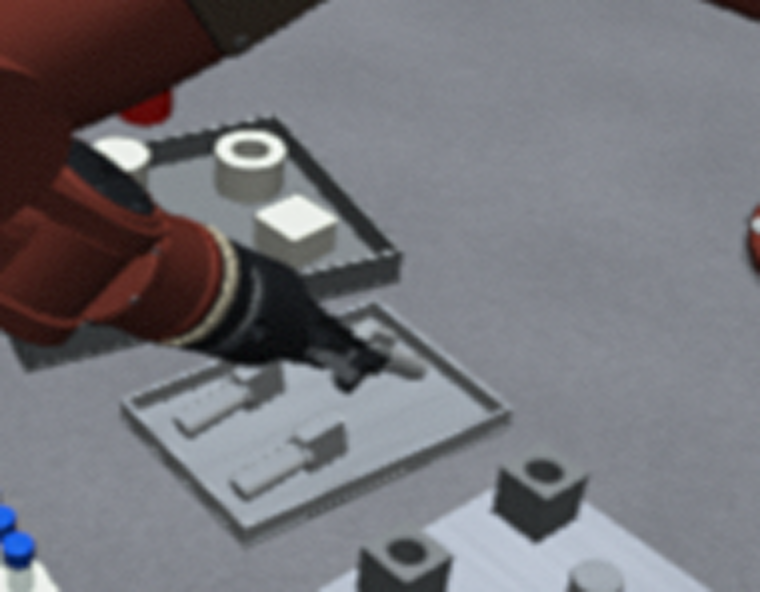

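```bash
python3 -m pendant '0 0 -0.005 0 0 0 2;0 0 0 0 0 0 2'; python3 -m pendant '0 0 -0.005 0 0 0 2;0 0 0 0 0 0 2'
```

```text
clock: 51.0
ee_pos: [0.4664, -0.0477, 0.0453]
orientation: [1.574, 0.707, -3.036]
contact_force: [0.9, -0.4, 0.2]
grip_width: 0.154
clock: 51.17
ee_pos: [0.4664, -0.0477, 0.0446]
orientation: [1.575, 0.707, -3.036]
contact_force: [3.5, 0.5, 5.9]
grip_width: 0.155
```

```bash
python3 -m pendant '0 0 0.002 0 0 0 18;0 0 0 0 0 0 26;0 0 0 0 0 0 32;0 0 0 0 0 0 34;0.02 0 0.05 0 0 0 34;0.02 0 0.08 0 0 0 34;0 0 0.1 0 0 0 34;0 0 0.1 0 0 0 34;0 0 0.1 0 0 0 34;0 0 0.1 0 0 0 34;0 0 0.1 0 0 0 34' ; python3 st.py; python3 - <<'E'
from h import *
im=get_image("scene");save(im,"s3")
E
```

```text
clock: 52.08
ee_pos: [0.4631, -0.0484, 0.2215]
orientation: [1.579, 0.729, -3.03]
contact_force: [-0.9, 0.1, 0.7]
grip_width: 0.399
t 52.08 tcp [463.1 -48.4 221.5] x [-0.741 -0.083 -0.666] jaw [-0.106  0.994 -0.006] jawang 96.1
q [-0.134  0.926  0.549  2.02  -0.182 -0.158] F [-0.9  0.1  0.7] w 0.399
```

View pics/s3.png

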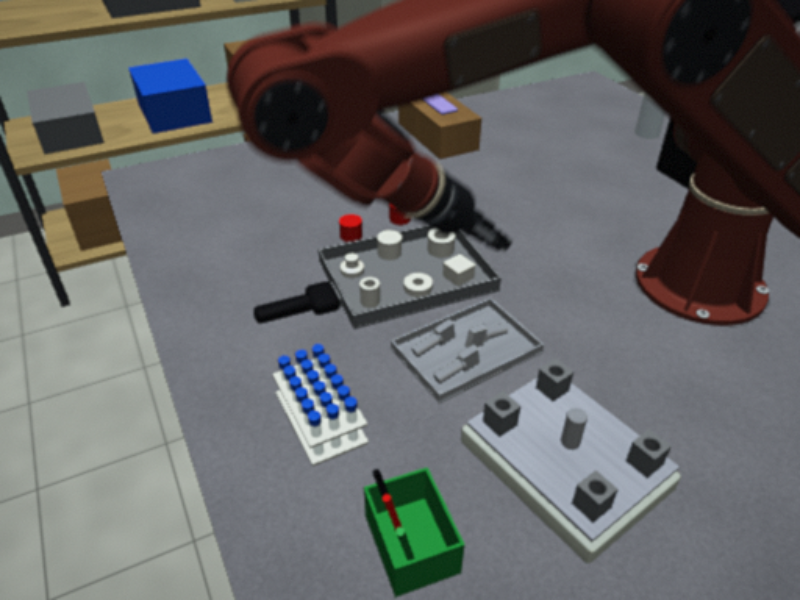

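```bash
python3 -m pendant '0 0 0 0.0021 -0.0196 0 60;0 0 0 0.0021 -0.0196 0 60;0 0.03 0 0.0021 -0.0196 0 70;0 0.03 0 0.0021 -0.0196 0 70;0 0.03 0 0.0021 -0.0196 0 70;0 0.03 0 0.0021 -0.0196 0 70;0 0.03 0 0.0014 -0.0131 -0.01 70;0 0.03 0 0 0 -0.01 70;0 0 0 0 0 0 70' ; python3 st.py; cat > bin.py <<'E'
from h import *
import scipy.cluster.hierarchy as hc
for n in("top","scene"):
    im=get_image(n); W=cloud(im); print(n,[(np.round(q["pixel"]),round(q["p"],2)) for q in pinpoint(im,"sleeve")[:3]])
    X=W.reshape(-1,3);X=X[np.isfinite(X[:,0])]
    off=.002 if n=="scene" else -.001
    X=X[(X[:,0]>.34)&(X[:,0]<.68)&(X[:,1]>-.42)&(X[:,1]<-.15)]; X[:,2]+=off
    for a,b in((.012,.03),(.036,.055)):
        B=X[(X[:,2]>a)&(X[:,2]<b)]
        l=hc.fcluster(hc.linkage(B[:,:2]),0.006,'distance')
        for i in set(l):
            q=B[l==i]
            if len(q)>40:
                c,s,an=cv2.minAreaRect((q[:,:2]*1000).astype(np.float32)); (ce,r)=cv2.minEnclosingCircle((q[:,:2]*1000).astype(np.float32))
                print(a,len(q),np.round(c,1),np.round(s,1),round(an,1),"circ",np.round(ce,1),round(r,1),"z95",round(np.percentile(q[:,2],95),4))
E
python3 bin.py;python3 - <<'E'
from h import *
im=get_image("top");save(im,"t3"); im=get_image("scene"); save(im,"s4")
E
```

```text
clock: 52.88
ee_pos: [0.4607, 0.0067, 0.2222]
orientation: [1.579, 1.553, 3.124]
contact_force: [0.1, -0.4, 0.9]
grip_width: 0.818
t 52.88 tcp [460.7   6.7 222.2] x [-0.018  0.    -1.   ] jaw [ 0.025  1.    -0.   ] jawang 88.5
q [-0.143  0.19  -0.312  1.086 -0.002 -0.117] F [ 0.1 -0.4  0.9] w 0.818
top [(array([243., 342.]), 0.75)]
0.012 106 [ 602.2 -337.2] [44.7 46. ] 43.0 circ [ 601.7 -339.8] 24.7 z95 0.0264
0.012 43 [ 572.5 -392.4] [  5.2 102.2] 85.7 circ [ 572.6 -391.9] 51.1 z95 0.0293
0.012 84 [ 667.3 -271.6] [67.7 23.1] 89.5 circ [ 677.1 -271.7] 33.9 z95 0.0292
0.012 190 [ 510.  -231.4] [53.9 53.1] 42.6 circ [ 509.2 -232.7] 29.7 z95 0.0274
0.036 159 [ 421.6 -226.5] [44.9 46.1] 12.2 circ [ 421.2 -226.1] 30.4 z95 0.0445
0.036 153 [ 407.1 -321.6] [52.8 54.1] 39.8 circ [ 407.2 -322.4] 28.3 z95 0.0481
0.036 186 [ 508.  -360.6] [48.6 48.4] 35.9 circ [ 508.4 -361. ] 25.7 z95 0.0502
0.036 78 [ 608.7 -235.7] [35.1 37.3] 44.1 circ [ 610.1 -235. ] 19.2 z95 0.0534
scene [(array([160., 280.]), 0.53)]
0.012 62 [ 615.9 -225.5] [17.6 35.9] 59.8 circ [ 612.8 -230.7] 18.2 z95 0.029
0.012 106 [ 6
[... 401 characters left out ...]
 -170.2] [  9.7 301.7] 85.1 circ [ 516.9 -173.6] 150.8 z95 0.0292
0.012 86 [ 436.7 -381.5] [11.  73.4] 85.8 circ [ 436.8 -380.6] 36.8 z95 0.0294
0.012 173 [ 363. -277.] [ 40.  212.3] 5.8 circ [ 382.9 -274.9] 106.1 z95 0.0292
0.012 159 [ 582.9 -393.5] [ 10.7 115.5] 84.4 circ [ 582.9 -394.1] 57.8 z95 0.0295
0.012 75 [ 419.1 -305.7] [16.7 49. ] 54.0 circ [ 414.9 -311.5] 24.5 z95 0.029
0.036 118 [ 611.1 -232.5] [36.6 34.9] 65.1 circ [ 610.9 -234.7] 20.6 z95 0.051
0.036 130 [ 408.4 -321.4] [55.1 51.6] 60.6 circ [ 409.1 -321.4] 28.6 z95 0.046
0.036 142 [ 421.7 -225.6] [49.8 48.9] 6.4 circ [ 423.1 -224.6] 30.0 z95 0.0418
0.036 142 [ 510.2 -358.1] [46.9 47.8] 63.5 circ [ 509.  -357.9] 25.6 z95 0.048
```

View pics/t3.png

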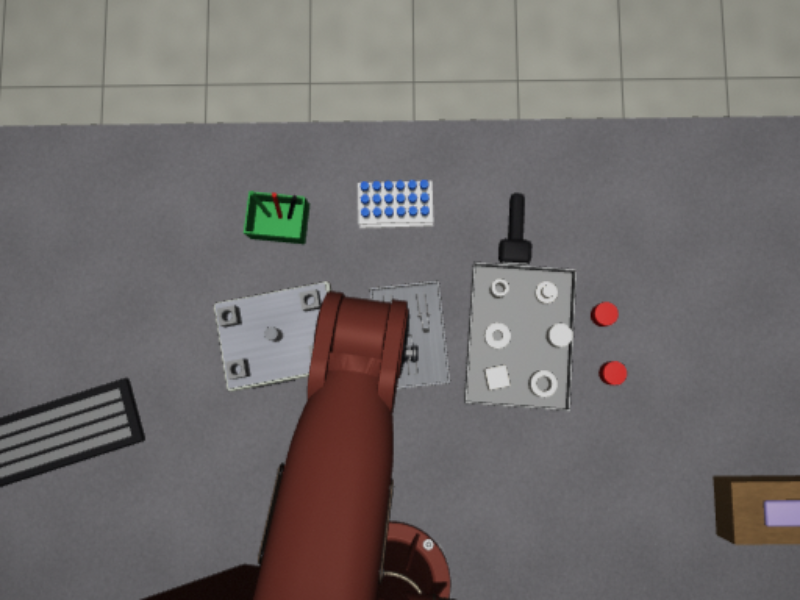

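View pics/s4.png

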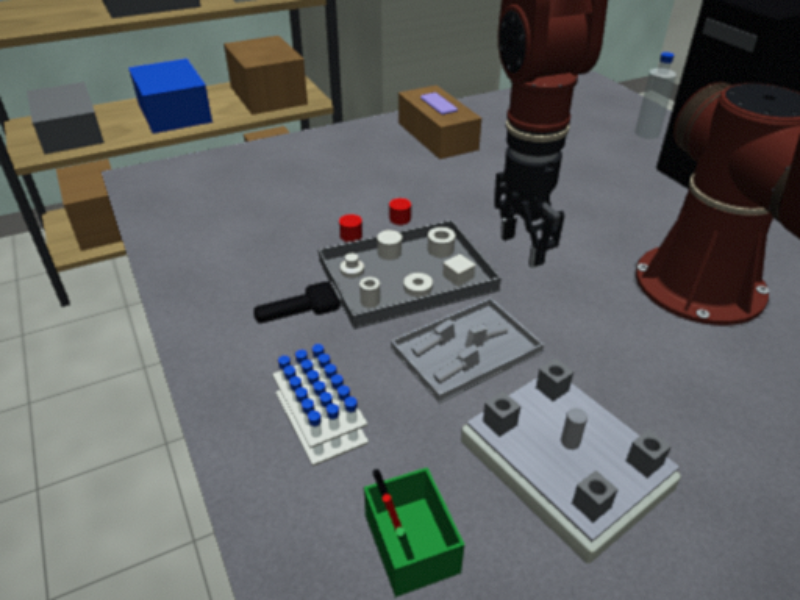

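```bash
python3 -m pendant '-0.0177 -0.109 0 0 -0.0029 -0.007 66;-0.0177 -0.109 0 0 0 0 66;-0.0177 -0.109 0 0 0 0 66;-0.0177 -0.109 0 0 0 0 66;-0.0177 -0.109 0 0 0 0 66;-0.0177 -0.109 0 0 0 0 66;-0.0177 -0.109 0 0 0 0 66;-0.0177 -0.109 0 0 0 0 66;-0.0177 -0.109 0 0 0 0 66;-0.0177 -0.109 0 0 0 0 66;0 0 0 0 0 0 66;0 0 0 0 0 0 66'; python3 st.py;python3 - <<'E'
from h import *
im=get_image("scene"); save(im,"s5")
print(masks_of(im,"sleeve")[0]["pixel"])
E
```

```text
clock: 54.18
ee_pos: [0.4085, -0.323, 0.2204]
orientation: [0.94, 1.568, 2.441]
contact_force: [-1.1, 0.2, -0.7]
grip_width: 0.773
t 54.18 tcp [ 408.5 -323.   220.4] x [-0.002  0.001 -1.   ] jaw [0.069 0.998 0.001] jawang 86.0
q [-0.809  0.291 -0.182  1.1   -0.    -0.74 ] F [-1.1  0.2 -0.7] w 0.773
[155.4, 281.3]
```

View pics/s5.png

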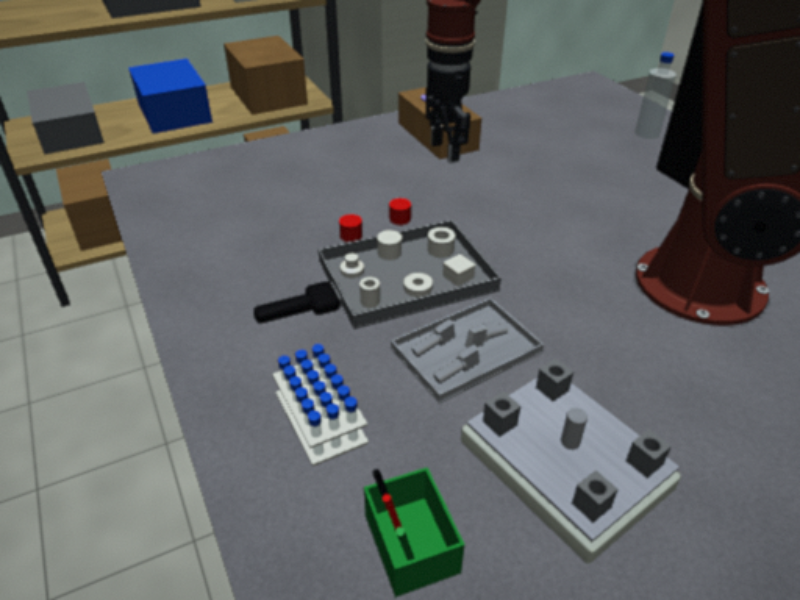

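```bash
python3 -m pendant '0 0.005 -0.1 0 0 0 68;0 0 -0.12 0 0 0 68;0 0 -0.12 0 0 0 68;0 0 -0.12 0 0 0 68;0 0 -0.06 0 0 0 68;0 0 -0.04 0 0 0 68;0 0 0 0 0 0 68;0 0 0 0 0 0 68'; python3 st.py;python3 - <<'E'
from h import *
im=get_image("scene"); c=im["color"]
cv2.imwrite("pics/s6.png",cv2.resize(c[100:220,200:340],None,fx=5,fy=5,interpolation=cv2.INTER_CUBIC))
E
```

```text
clock: 54.95
ee_pos: [0.4092, -0.3186, 0.0532]
orientation: [0.861, 1.569, 2.366]
contact_force: [0.7, -0.2, 0.7]
grip_width: 0.795
t 54.95 tcp [ 409.2 -318.6   53.2] x [-0.002  0.001 -1.   ] jaw [0.066 0.998 0.001] jawang 86.2
q [-0.803  0.453 -0.429  0.691 -0.    -0.737] F [ 0.7 -0.2  0.7] w 0.795
```

View pics/s6.png

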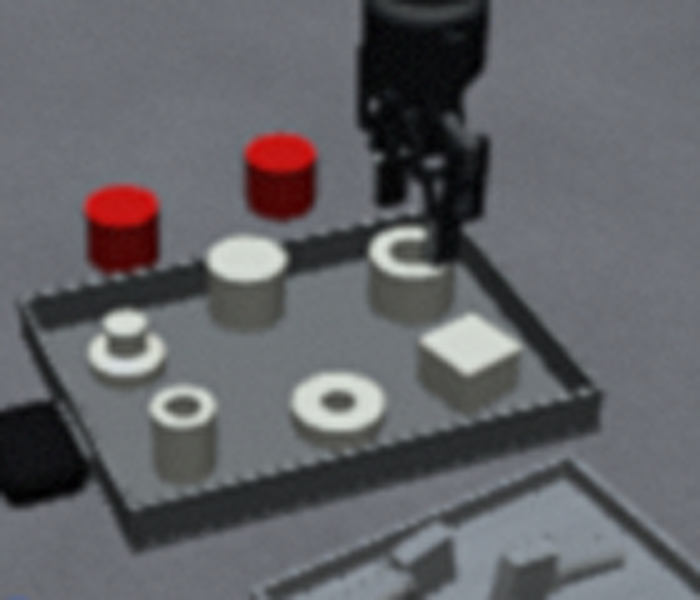

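```bash
python3 -m pendant '-0.003 -0.009 0 0 0 0 68;0 0 -0.05 0 0 0 68;0 0 -0.05 0 0 0 68;0 0 -0.035 0 0 0 68;0 0 -0.013 0 0 0 68;0 0 0 0 0 0 68;0 0 0 0 0 0 68'; python3 st.py
```

```text
clock: 55.58
ee_pos: [0.4084, -0.3227, 0.0094]
orientation: [1.15, 1.57, 2.654]
contact_force: [-0.6, -0.4, 0.0]
grip_width: 0.796
t 55.58 tcp [ 408.4 -322.7    9.4] x [-0.  0. -1.] jaw [0.067 0.998 0.   ] jawang 86.2
q [-0.809  0.518 -0.467  0.587 -0.    -0.742] F [-0.6 -0.4  0. ] w 0.796
```

```bash
python3 -m pendant '0 0.003 0 0 0 0 55;0 0 0 0 0 0 48;0 0 0 0 0 0 45;0 0 0 0 0 0 42;0 0 0 0 0 0 42;0 0 0 0 0 0 42'; python3 -m pendant '0 0 0.01 0 0 0 42;0 0 0.02 0 0 0 42;0 0 0.03 0 0 0 42;0 0 0.06 0 0 0 42;0 0 0.1 0 0 0 42;0 0 0.1 0 0 0 42;0 0 0.1 0 0 0 42;0 0 0.1 0 0 0 42;0 0 0.1 0 0 0 42;0 0 0 0 0 0 42'; python3 st.py;python3 - <<'E'
from h import *
im=get_image("scene"); c=im["color"]
cv2.imwrite("pics/s7.png",cv2.resize(c[60:220,200:360],None,fx=4,fy=3.7,interpolation=cv2.INTER_CUBIC))
E
```

```text
clock: 56.08
ee_pos: [0.4087, -0.3222, 0.0102]
orientation: [-2.528, 1.57, -1.024]
contact_force: [-1.5, 0.8, 6.6]
grip_width: 0.639
clock: 56.92
ee_pos: [0.4102, -0.3237, 0.2015]
orientation: [-2.329, 1.562, -0.825]
contact_force: [0.6, -1.1, 0.1]
grip_width: 0.64
t 56.92 tcp [ 410.2 -323.7  201.5] x [ 0.006 -0.006 -1.   ] jaw [ 0.067  0.998 -0.006] jawang 86.2
q [-0.808  0.298 -0.224  1.04  -0.    -0.741] F [ 0.6 -1.1  0.1] w 0.64
```

View pics/s7.png

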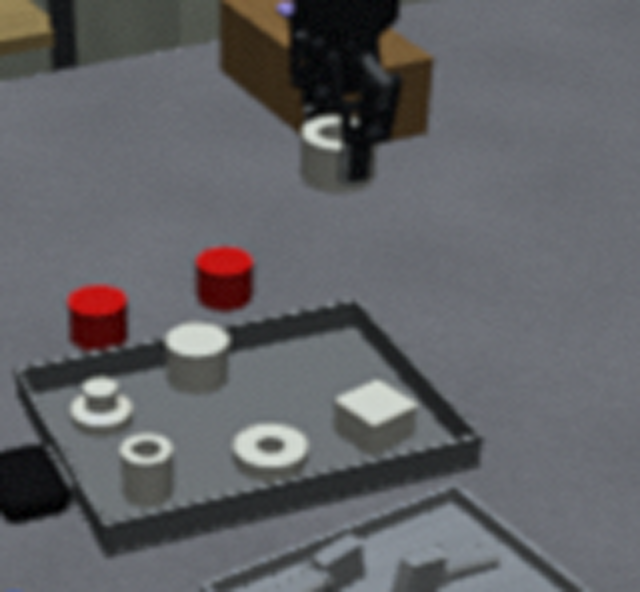

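```bash
python3 -m pendant '0.023 0.06 0 0 0 0.0027 42;0.023 0.1 0 0 0 0.0027 42;0.023 0.1 0 0 0 0.0027 42;0.023 0.12 0 0 0 0.0027 42;0.023 0.12 0 0 0 0.0027 42;0.023 0.12 0 0 0 0.0027 42;0.023 0.12 0 0 0 0.0027 42;0.023 0.12 0 0 0 0.0027 42;0.023 0.12 0 0 0 0.0027 42;0.023 0.12 0 0 0 0.0027 42;0.023 0.12 0 0 0 0.0027 42;0.023 0.12 0 0 0 0.0027 42'; python3 -m pendant '0.023 0.12 0 0 0 0.0027 42;0.023 0.12 0 0 0 0.0027 42;0.023 0.12 0 0 0 0.0027 42;0 0.1 0 0 0 0 42;0 0.05 0 0 0 0 42;0 0 0 0 0 0 42;0 0 0 0 0 0 42'; python3 st.py
```

```text
clock: 57.97
ee_pos: [0.4903, 0.0823, 0.1945]
orientation: [1.278, 1.569, 2.986]
contact_force: [0.8, -0.4, -1.2]
grip_width: 0.634
clock: 58.55
ee_pos: [0.5108, 0.2338, 0.1942]
orientation: [1.597, 1.569, -2.926]
contact_force: [0.4, 0.3, -1.5]
grip_width: 0.637
t 58.55 tcp [510.8 233.8 194.2] x [-0.002 -0.    -1.   ] jaw [-0.188  0.982 -0.   ] jawang 100.8
q [ 0.299  0.384 -0.117  1.071  0.     0.11 ] F [ 0.4  0.3 -1.5] w 0.637
```

```bash
cat > rel.py <<'E'
from h import *
from scipy.optimize import least_squares
def fit(P,r,c0):
    s=least_squares(lambda c: np.hypot(P[:,0]-c[0],P[:,1]-c[1])-r,c0,loss='soft_l1',f_scale=.001)
    return s.x, np.sqrt(np.mean(s.fun**2))
o=get_obs(); t=o["ee_pos"]
for k in range(2):
    im=get_image("scene"); W=cloud(im); C=im["color"].astype(int)
    m=masks_of(im,"sleeve"); print([(np.round(q["pixel"]),round(q["p"],2)) for q in m[:3]])
    V=np.isfinite(W[...,0])
    bright=C.min(-1)>95
    sl=V&(np.hypot(W[...,0]-t[0],W[...,1]-t[1])<.04)&(abs(W[...,2]-(t[2]+.012))<.016)
    sat=(C.max(-1)-C.min(-1)); 
    w=sl&(C.mean(-1)>90)
    P=W[w]; print(w.sum(), "sleeve",[np.round(x,4) for x in fit(P[:,:2],.028,t[:2])], "z",np.round(np.percentile(P[:,2],[3,97]),3))
    sh=V&(np.hypot(W[...,0]-.5135,W[...,1]-.2325)<.022)&(W[...,2]>.066)&(W[...,2]<.110)
    P=W[sh]; print(sh.sum(),"shaft",[np.round(x,4) for x in fit(P[:,:2],.014,[.5135,.2325])])
cv2.imwrite("pics/s8.png",cv2.resize(im["color"][190:340,290:450],None,fx=4.5,fy=4,interpolation=cv2.INTER_CUBIC))
E
python3 rel.py
```

```text
[(array([234., 374.]), 0.64)]
199 sleeve [array([0.5248, 0.2293]), np.float64(0.005)] z [0.191 0.221]
181 shaft [array([0.5124, 0.2318]), np.float64(0.0008)]
[(array([232., 376.]), 0.61), (array([339., 265.]), 0.22)]
203 sleeve [array([0.5245, 0.2279]), np.float64(0.0048)] z [0.191 0.221]
183 shaft [array([0.5124, 0.2318]), np.float64(0.0009)]
```

View pics/s8.png

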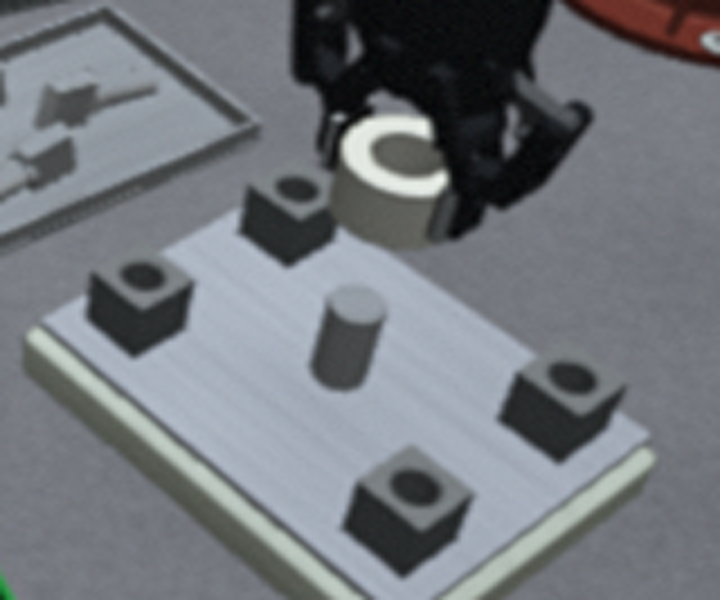

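```bash
cat > rel2.py <<'E'
from h import *
from rel import fit
o=get_obs(); t=o["ee_pos"]
im=get_image("scene"); W=cloud(im); C=im["color"].astype(int)
m=masks_of(im,"sleeve")[0]["mask"]
m=cv2.erode(m.astype(np.uint8),np.ones((2,2)))>0
P=W[m]; P=P[np.isfinite(P[:,0])]; top=np.percentile(P[:,2],97); print("top",top,len(P))
T=P[P[:,2]>top-.006]; S=P[(P[:,2]<top-.008)&(P[:,2]>top-.036)]
for q in (S,):
    print("side",len(q),fit(q[:,:2],.028,t[:2]))
r=W[cv2.dilate(m.astype(np.uint8),np.ones((5,5)))>0]
ce,rad=cv2.minEnclosingCircle((T[:,:2]*1000).astype(np.float32)); print("top circle",np.round(ce,1),rad, "tcp",t)
# hull of projected mask pixels at top: fit via ellipse of rim
E
sed -i 's/^o=get_obs/if __name__!="__main__": get_image=lambda n:None\no=get_obs/' rel.py
python3 - <<'E'
s=open('rel.py').read(); i=s.index('if __name__'); open('rel.py','w').write(s[:i])
E
python3 rel2.py
```

```text
top 0.22815085101226315 702
side 357 (array([0.51009446, 0.2332181 ]), np.float64(0.006367588696179363))
top circle [511.3 235.1] 28.96391487121582 tcp [0.51158498 0.23229256 0.19486329]
```

```bash
cat > rel3.py <<'E'
from h import *
from rel import fit
def go(shaftc=True):
    o=get_obs(); t=o["ee_pos"]
    im=get_image("scene"); W=cloud(im)
    cam=-np.array(im["R"]).T@np.array(im["t"])
    m=masks_of(im,"sleeve")[0]["mask"]
    P=W[m]; P=P[np.isfinite(P[:,0])]; top=np.percentile(P[:,2],97)
    c=t[:2].copy()
    for k in range(5):
        d=(cam[:2]-c)/np.linalg.norm(cam[:2]-c)
        rel=P[:,:2]-c; rr=np.hypot(*rel.T)
        s=(rel@d>10*.001)&(P[:,2]<top-.007)&(rr>.022)&(rr<.034)&(P[:,2]>top-.036)
        c,e=fit(P[s,:2],.028,c)
    print("sleeve",np.round(c*1000,1),"rms",round(e*1000,2),s.sum(),"top",round(top,4),"tcp",np.round(t*1000,1))
    sh=np.isfinite(W[...,0])&(np.hypot(W[...,0]-.5135,W[...,1]-.2325)<.022)&(W[...,2]>.066)&(W[...,2]<.110)
    Q=W[sh]
    if len(Q)>20: print("shaft",np.round(fit(Q[:,:2],.014,[.5135,.2325])[0]*1000,1))
go();go()
E
python3 rel3.py
```

```text
sleeve [511.7 232.5] rms nan 0 top 0.039 tcp [511.7 232.5 195. ]
shaft [512.3 231.9]
sleeve [510.  231.8] rms 0.91 243 top 0.228 tcp [511.8 232.8 195.1]
shaft [512.4 231.7]
  return _methods._mean(a, axis=axis, dtype=dtype,
  ret = ret.dtype.type(ret / rcount)
```

```bash
python3 -m pendant '0.007 0 -0.05 0 0 0 42;0 0 -0.06 0 0 0 42;0 0 -0.06 0 0 0 42;0 0 -0.038 0 0 0 42;0 0 0 0 0 0 42;0 0 0 0 0 0 42'; python3 rel3.py; python3 st.py;python3 - <<'E'
from h import *
im=get_image("scene")
cv2.imwrite("pics/s9.png",cv2.resize(im["color"][190:340,290:450],None,fx=4.5,fy=4,interpolation=cv2.INTER_CUBIC))
E
```

```text
clock: 59.55
ee_pos: [0.5134, 0.2332, 0.1324]
orientation: [1.404, 1.569, -3.121]
contact_force: [-0.1, -0.4, -0.3]
grip_width: 0.636
sleeve [511.6 232.7] rms 1.05 220 top 0.1657 tcp [513.4 233.2 132.4]
shaft [512.6 231.8]
sleeve [512.5 232.8] rms 0.87 212 top 0.1666 tcp [514.3 233.6 133.5]
shaft [512.3 231.8]
t 59.75 tcp [514.5 233.6 133.6] x [ 0.001  0.001 -1.   ] jaw [-0.186  0.983  0.001] jawang 100.7
q [ 0.297  0.436 -0.206  0.927  0.     0.109] F [ 0.4 -0.9 -1.5] w 0.633
```

View pics/s9.png

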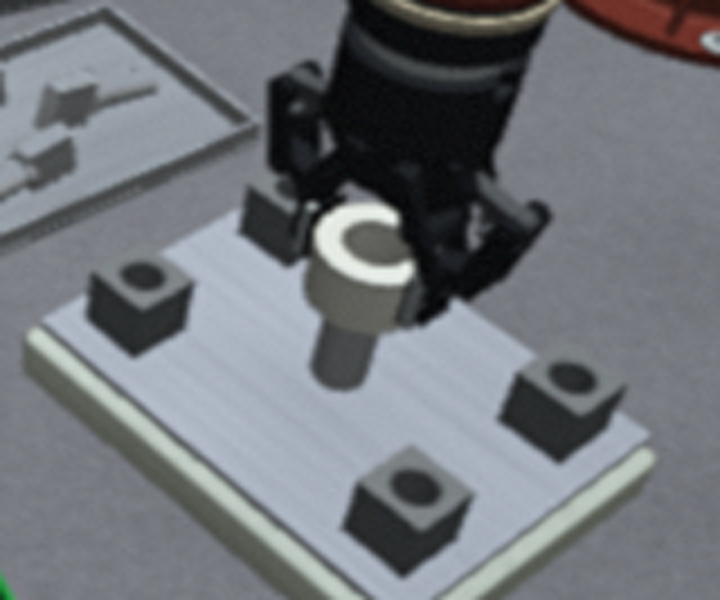

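```bash
python3 -m pendant '0.0005 -0.0027 0 0 0 0 42;0 0 -0.008 0 0 0 42;0 0 -0.008 0 0 0 42;0 0 -0.008 0 0 0 42;0 0 -0.008 0 0 0 42;0 0 -0.008 0 0 0 42;0 0 0 0 0 0 42'; python3 st.py; python3 rel3.py 2>/dev/null
```

```text
clock: 60.38
ee_pos: [0.5135, 0.2325, 0.1199]
orientation: [1.417, 1.569, -3.108]
contact_force: [-0.1, -0.9, -0.7]
grip_width: 0.638
t 60.38 tcp [513.5 232.5 119.9] x [-0.002 -0.    -1.   ] jaw [-0.186  0.982  0.   ] jawang 100.7
q [ 0.295  0.449 -0.226  0.898  0.     0.108] F [-0.1 -0.9 -0.7] w 0.638
sleeve [511.6 231.6] rms 0.93 204 top 0.1532 tcp [513.5 232.5 119.9]
shaft [512.1 231.8]
sleeve [512.  231.8] rms 1.01 206 top 0.1532 tcp [513.8 232.6 120.4]
shaft [512.4 231.8]
```

```bash
python3 -m pendant '0.001 0 -0.015 0 0 0 42;0 0 -0.015 0 0 0 42;0 0 -0.015 0 0 0 42;0 0 -0.015 0 0 0 42;0 0 -0.015 0 0 0 42;0 0 -0.015 0 0 0 42;0 0 0 0 0 0 42'; python3 -m pendant '0 0 -0.015 0 0 0 42;0 0 -0.015 0 0 0 42;0 0 -0.015 0 0 0 42;0 0 -0.015 0 0 0 42;0 0 0 0 0 0 42;0 0 0 0 0 0 42'; python3 st.py
```

```text
clock: 61.17
ee_pos: [0.5135, 0.2324, 0.0924]
orientation: [1.471, 1.569, -3.054]
contact_force: [0.5, -0.2, -1.2]
grip_width: 0.639
clock: 61.67
ee_pos: [0.514, 0.2326, 0.0752]
orientation: [1.3, 1.569, 3.058]
contact_force: [-0.6, 1.1, -0.8]
grip_width: 0.637
t 61.67 tcp [514.  232.6  75.2] x [-0.001  0.    -1.   ] jaw [-0.186  0.983  0.   ] jawang 100.7
q [ 0.295  0.497 -0.28   0.796  0.     0.108] F [-0.6  1.1 -0.8] w 0.637
```

```bash
python3 -m pendant '0 0 -0.012 0 0 0 42;0 0 -0.008 0 0 0 42;0 0 0 0 0 0 42'; python3 -m pendant '0 0 -0.006 0 0 0 42;0 0 0 0 0 0 42';python3 -m pendant '0 0 -0.006 0 0 0 42;0 0 0 0 0 0 42'
```

```text
clock: 61.92
ee_pos: [0.5139, 0.2325, 0.0691]
orientation: [1.282, 1.569, 3.04]
contact_force: [-0.1, -0.0, -0.5]
grip_width: 0.634
clock: 62.08
ee_pos: [0.5141, 0.2326, 0.0675]
orientation: [1.153, 1.57, 2.912]
contact_force: [-0.3, -0.1, -0.8]
grip_width: 0.64
clock: 62.25
ee_pos: [0.5144, 0.2327, 0.0662]
orientation: [0.22, 1.57, 1.978]
contact_force: [-0.7, 0.6, 3.2]
grip_width: 0.635
```

```bash
python3 -m pendant '0 0 -0.001 0 0 0 60;0 0 0 0 0 0 66;0 0 0 0 0 0 74;0 0 0 0 0 0 74;0 0 0 0 0 0 74;0 0 0 0 0 0 74'; python3 st.py; python3 -m pendant '0 0 0.015 0 0 0 74;0 0 0.03 0 0 0 74;0 0 0.06 0 0 0 74;0 0 0.1 0 0 0 74;0 0 0.12 0 0 0 74;0 0 0.12 0 0 0 74;0 0 0.12 0 0 0 74;0 -0.12 0 0 0 0 74;0 -0.12 0 0 0 0 74;0 -0.12 0 0 0 0 74;0 -0.12 0 0 0 0 74;0 0 0 0 0 0 74'; python3 -m pendant '-0.1 -0.1 0 0 0 0 74;-0.1 -0.1 0 0 0 0 74;-0.08 -0.1 0 0 0 0 74;0 0 0 0 0 0 74;0 0 0 0 0 0 74'; python3 rel3.py; python3 - <<'E'
from h import *
for n in("scene","top"):
    im=get_image(n); save(im,"end_"+n)
    W=cloud(im); X=W.reshape(-1,3);X=X[np.isfinite(X[:,0])]
    r=np.hypot(X[:,0]-.5135,X[:,1]-.2325)
    for a,b,l in((0,.012,"shaft top"),(.018,.026,"sleeve top"),(.036,.06,"deck")):
        q=X[(r>=a)&(r<b),2]; print(n,l,np.round(np.percentile(q,[10,50,90]),4))
E
```

```text
clock: 62.75
ee_pos: [0.5142, 0.2326, 0.0656]
orientation: [1.112, 1.57, 2.87]
contact_force: [-0.4, 0.2, 0.5]
grip_width: 0.866
t 62.75 tcp [514.2 232.6  65.6] x [-0.001  0.    -1.   ] jaw [-0.186  0.983  0.   ] jawang 100.7
q [ 0.295  0.508 -0.29   0.773  0.     0.108] F [-0.4  0.2  0.5] w 0.866
clock: 63.75
ee_pos: [0.5143, 0.0836, 0.2363]
orientation: [-3.131, 1.569, -1.377]
contact_force: [1.1, 0.3, 0.4]
grip_width: 0.867
clock: 64.17
ee_pos: [0.4308, -0.0013, 0.2362]
orientation: [-1.592, 1.57, 0.164]
contact_force: [0.7, 0.0, -0.4]
grip_width: 0.869
sleeve [430.8  -1.3] rms nan 0 top 0.0493 tcp [430.8  -1.3 236.2]
shaft [513.1 232.3]
sleeve [ 4.32e+02 -1.00e-01] rms nan 0 top 0.0995 tcp [ 4.320e+02 -1.000e-01  2.359e+02]
shaft [513.2 232.5]
scene shaft top [0.1021 0.1175 0.119 ]
scene sleeve top [0.0858 0.0975 0.0995]
scene deck [0.0562 0.0579 0.0595]
top shaft top [0.1165 0.1204 0.1242]
top sleeve top [0.0956 0.1006 0.1041]
top deck [0.0565 0.0607 0.065 ]
  return _methods._mean(a, axis=axis, dtype=dtype,
  ret = ret.dtype.type(ret / rcount)
```

View pics/end_scene.png

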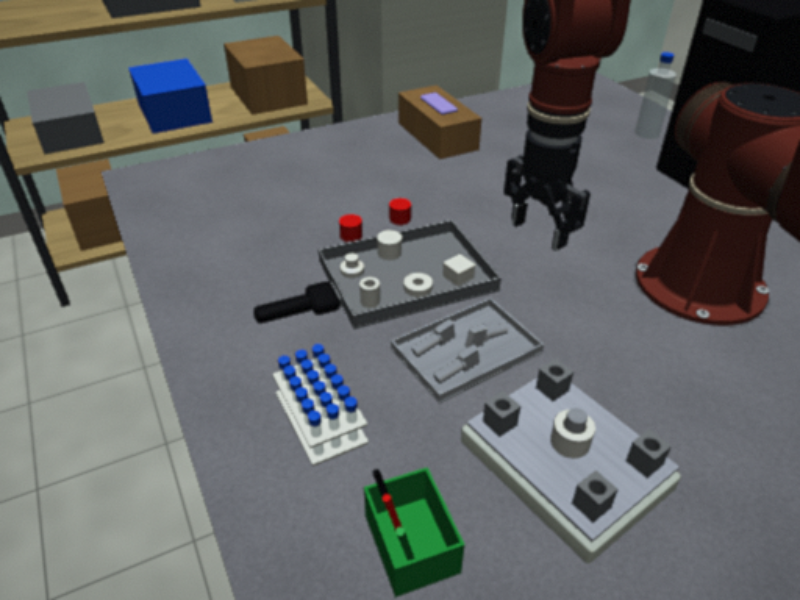

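View pics/end_top.png

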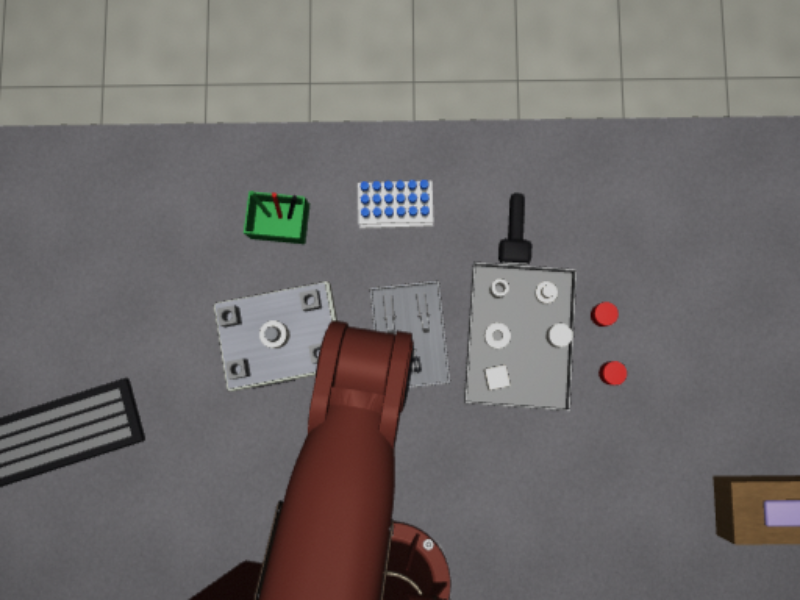

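```bash
python3 - <<'E'
from h import *
im=get_image("scene")
cv2.imwrite("pics/z.png",cv2.resize(im["color"][185:260,245:355],None,fx=7,fy=7,interpolation=cv2.INTER_CUBIC))
E
```

```text
(no output)
```

View pics/z.png

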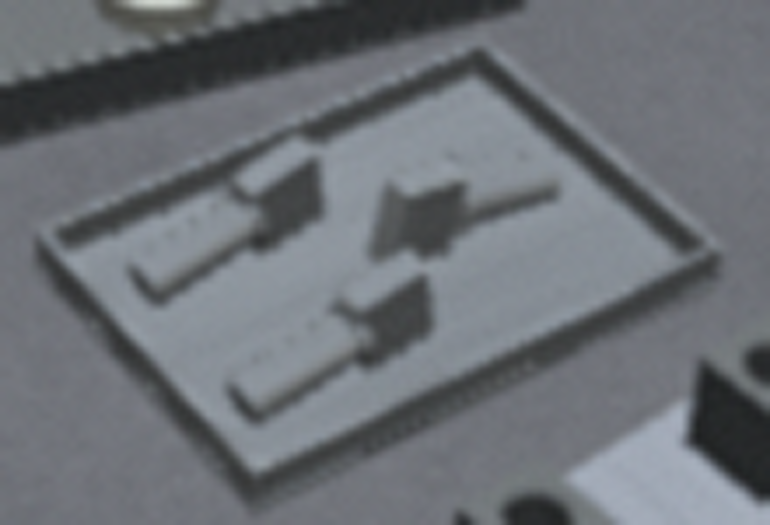

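All three pins lie inside the tray walls, resting on their tab edges and foot ends. The sleeve is seated, so I'm handing in the job.

```bash
python3 -c "
from bench import *
print(finish_job())"
```

```text
the job is handed in; nothing more can be done
None
```

The changeover is done and handed in at about 64 s of robot time. All three pins lie in the tray and the sleeve is fully down on the deck.

- **Pins:** pin0, pin2 and pin3 were there; pin1's socket was empty. I twisted each one to and fro while raising it about 1.35 mm per swing. The pull readings I took stayed at or below 7.5 N, and in the pictures taken mid-pull the deck had not risen. The last close-up shows all three inside the tray walls, resting on their tab edges.
- **Sleeve:** it slid over the shaft with almost no force. Its top reads 100.6 mm, against 60 mm for the deck plus 40 mm for the sleeve. Another camera read about 97.5 mm, but it reads the deck about 2 mm low too, so the two agree to about 1 mm.
- **Other things:** the low ring, tube, block and knob cap stayed where they were in the bin. The plug shifted about 3.5 cm within the bin while the arm was elsewhere. The tube rack, pen box and scanner look unmoved.

**What did not go to plan:**
- On the way to pin2 the gripper came lower than planned and may have brushed its tab at about 6 N. I raised it at once, and a new measurement showed neither the pin nor the deck had moved.
- The arm could only tilt about 50° over the tray, so each pin dropped its head a short way when released.
- One pass of the sleeve network missed the sleeve; I repeated that measurement.

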